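# Collars and snap ring on the cutter spindle

### The arm

A 6-joint arm with a two-finger parallel gripper is mounted at the origin on a cart in front of the work surface, level with it; the furniture and walls round the work are solid. World frame = base frame: x ahead of the robot, y to its left, z up, the work surface at z = 0. Lengths are in m, angles in rad, forces in N, time in s.
With the tool pointing down it reaches from about 0.275 to 0.725 m from the base axis. Payload 15.9 kg.
Tool frame: the origin (TCP) lies on the front face of the gripper's body, between the roots of the fingers; the fingertips stand 73 mm ahead of it and the grasp point (between the pads) lies 54 mm ahead of it; z points along the fingers, y is the direction in which the jaws open and shut (so a half turn about z gives the same grasp; the last joint's range is limited). The gripper opens to 85 mm and grips with 20 to 120 N. Pads are 22 mm wide; open, the fingers measure 114 mm over their backs; the gripper's body (76 mm by 85 mm) begins 54 mm behind the grasp point. The pads swing forward as they close: fully open they stand 13 mm farther back than shut.
Start: joints at [-1.185, 0.213, -0.034, 1.323, 0, 1.571], TCP at [0.188, -0.463, 0.304] pointing down, gripper open.
Joint ranges: [-2.98, 2.98], [-0.74, 1.72], [-1.14, 1.35], [-2.1, 2.04], [-1.57, 1.44], [-3.14, 3.14]. Speed limits (rad/s): [1.89, 1.89, 2.39, 2.57, 3.14, 3.14].

### API

Orientations are given as [roll, pitch, yaw] about the fixed x, y, z axes, in that order (R = Rz(yaw) Ry(pitch) Rx(roll)).
In Python, from plant import telemetry, cams, manip gives the robot as it stands.
- The arm moves only by the tool arm_command, never from a script. Its argument "steps" is a list of rows, each a list of 3 entries, a list of its own where there are three numbers: the opening, from 0 (shut) to 1 (fully open), then the shift along the tool's x, y, z in units of 25 mm (1.0 is 25 mm), then the turn, a rotation vector about the tool's x, y, z in units of 8 degrees (1.0 is 8 degrees). A call has 1 to 8 rows; each row is the pose to reach, as a shift and turn from the pose commanded when the call began, along the tool's axes at that moment; what a row does not reach only later rows make up. A row lasts 1/8 s, in which the tool goes at most 62.5 mm and 10.7 degrees, less where a joint would pass 70% of its speed; a pose out of reach is approached as far as the arm can. A call with a gripper value outside its range is refused whole. The fingers move at their own pace and stop on an object; "newtons" is the grip in N (left out, the last holds). Time passes only in rows, so rows that repeat a pose let the fingers close. It gives the time, the measured TCP pose, the force and the opening at its end, in the units of the state.
- telemetry.get_obs(): the state, without advancing time (a new reading comes with each control period).
- cams.grab_frame(name): name is "scene" or "top" or "wrist"; returns a dict with "image" (400x640x3 uint8, red, green, blue), "camera_matrix" (3x3 intrinsics, pixels), "world_from_camera" (4x4, takes a point from camera to world coordinates). Camera axes: x right, y down, z forward; pixel columns grow to the right and rows downward; lengths in m; the calibration is good to about 2 mm. A picture is of the moment at which its call begins. There is no depth.
- manip.job_done(): hands the job in, once; it reports no verdict.
Trained networks look in a picture, given as the dict that the camera call returned (one of the last four; its "shot" number tells which), for a name from the list of things; names that differ only in an ending like _2 or _b are one class to them, and where a whole thing is asked for, a point or a joint stands for the part that bears it (a point fixed in the world has none). Each returns a list of dicts, best first, with "conf" (0 to 1); they miss things now and then, are a little off and sometimes report something else, mostly with a low value. They report only what shows in the picture. A call takes as long as a camera call.
- cams.look_for(picture, thing): "pixel" ([column, row] in pixels, amid what is visible of it).
- cams.regions_of(picture, thing): "region" (400x640 bool, what is visible of it) and "pixel" ([column, row] in pixels, amid what is visible of it).
The state is a dict: "time_s": time; "q": joint angles; "joint_vel": joint speeds; "effort": joint torques, N m; "tool_pos": TCP position; "eef_rot": TCP orientation; "ft_force": force on the tool from outside, world axes, zero at the start; "wrist_torque": the same for the moment, N m; "finger_gap": finger opening in m.
Only numpy, scipy, OpenCV 4.12 (cv2) and the standard library are available. Lean on these libraries where they do the work, as an engineer would, in place of code of your own. Each camera call takes 0.05 s, during which the arm holds its last target.

### The job

Assemble the cutter's spindle: put the thick collar and then the thin collar on the shaft, each let go fully home. Then take the ring pliers from their stand, pick the snap ring up from its stand by its two eyelets with the pliers (never with the fingers), spread it, and lower it over the shaft until it lies level in the middle of the groove; finish there, still holding the pliers squeezed so that the ring stays spread around the groove. Leave the timer and the foil cups alone.

Things in the scene. Friction and masses are not known exactly. Their poses are not given: they have to be found in the camera images.
- spindle: fixed aluminium flange 90 mm across and 12 mm high, with an upright steel stub shaft on its axis: 26 mm diameter, top at 78 mm, tapered to 18 mm over its last 7 mm. Origin on the axis at the underside, z up. The collars belong on the shaft: underside of the thick one at z = 12 mm (on the flange), of the thin one at z = 32 mm (on the thick one), top of the thin one at 41 mm
- groove (a point): centre of the groove for the snap ring on the shaft's axis, 49 mm above the spindle's underside; the groove is a band 22 mm in diameter, from 44 to 54 mm
- thick_collar: loose plain steel ring, 52 mm outside, 30 mm hole, 20 mm high, lying flat on the worktop; origin at the centre of its underside, z up. Which of two places the two collars lie at varies
- thin_collar: loose plain steel ring, 42 mm outside, 30 mm hole, 9 mm high, lying flat on the worktop; origin at the centre of its underside, z up
- clip_stand: fixed white block on a 60 x 66 mm foot: it carries the snap ring on its flat top, 20 mm above the worktop, round a 14 mm locating pin that rises to 31 mm. Origin at the centre of its underside, on the pin's axis; same axes as the ring at the start
- clip: loose dark steel snap ring, 6 mm thick, closed bore 23 mm: two sprung half rings on a knuckle at x = +20 mm. Origin at the centre of the closed bore at the underside, z up. The halves end in two square eyelets, 13 x 13 mm, with 8 x 8 mm through holes at x = -23 mm, y = +8.5 and -8.5 mm when closed. Pushing the eyelets apart opens it against a spring (2 N at each eyelet closed, 4 N open)
- clip_center (a point): centre of the snap ring's bore when spread, at half thickness: clip frame (-2, 0, 3) mm
- clip_l (a joint): opening of each half of the snap ring in rad (both open equally): 0 closed, stop at 0.45. At 0.15 to 0.2 it just passes the shaft, at 0.27 with about 2 mm to spare all round; each eyelet is then about 11 mm further out and 4 mm nearer the ring's centre in x
- pliers: loose steel ring pliers, upright in their stand, 105 mm tall, 0.12 kg. Origin in the middle of the bridge (50 x 34 x 8 mm), midway between the two pivots (y = +9, -9 mm), 66 mm above the worktop in the stand; z up, squeezed along y, the same after a half turn about z. Squeezing the handles at the top swings the pins at the bottom outwards; the ring then hangs on the spread pins
- pliers_grip (a point): midway between the handles, pliers z = +40 mm: two black bars along x, 24 mm long and 10 mm thick, 60 mm over their outsides relaxed; grip across them from above. At about 57 mm the pins stand 9 mm each side of the middle and enter the closed ring's eyelets; at 37 mm they stand 21 mm out and hold the ring open at about 0.27 rad
- pliers_shoulders (a point): midway between the shoulders of the pins, pliers z = -48.5 mm: here the 14 mm wide shoulders end, which stop on top of the eyelets, and the pins begin, 5 mm thick, round-ended, 10.5 mm long, at y = +7.5 and -7.5 mm relaxed
- pliers_l (a joint): swing of each plier arm in rad (both swing equally): 0 relaxed, stop at 0.34; sprung, about 4 N at each handle relaxed, 6 N at 0.27, and 5 N more with the ring spread
- pliers_stand: fixed grey stand, 74 x 60 mm, two uprights to 62 mm that carry the pliers' bridge between 6 mm lips; lift the pliers straight up. Origin at the centre of its underside; same axes as the pliers at the start
- kitchen_timer: white wind-up kitchen timer, 62 x 62 x 42 mm, a bystander; origin at the centre of its underside
- foil_cups: stack of foil cups, 60 mm wide, 49 mm high, a bystander; origin at the centre of its underside

How it is judged:
On the way, in this order (a step that is already met when the one before it is completed fails the run):
1. thick collar fully home on the flange, let go (horizontal distance between thick_collar and spindle below 0.005 m and z of thick_collar in the frame of spindle between 0.009 and 0.0145 m and angle between thick_collar's own z axis and vertical below 0.08 rad and contact force between thick_collar and the fingers below 0.3 N), for 0.2 s.
2. thin collar fully home on the thick one, let go (horizontal distance between thin_collar and spindle below 0.005 m and z of thin_collar in the frame of spindle between 0.029 and 0.0345 m and angle between thin_collar's own z axis and vertical below 0.08 rad and contact force between thin_collar and the fingers below 0.3 N), for 0.2 s.
3. snap ring spread and lifted off its stand by the pliers (value of joint clip_l above 0.15 rad and z of clip in the frame of clip_stand above 0.035 m and contact force between clip and pliers above 0.5 N and contact force between clip and clip_stand below 0.1 N), for 0.2 s.
At the end, for the whole second after the job is handed in: Collars centred within 5 mm, home within 3 mm; snap ring held by the pliers in the fingers, open over 0.2 rad, still, within 3 mm of the groove in height, 6 mm of its axis and 0.15 rad of level, not resting on the thin collar, under 3 N on the shaft (horizontal distance between each of thick_collar, thin_collar and spindle below 0.005 m and z of thick_collar in the frame of spindle between 0.009 and 0.0145 m and angle between each of thick_collar, thin_collar's own z axis and vertical below 0.08 rad and z of thin_collar in the frame of spindle between 0.029 and 0.0345 m and value of joint clip_l above 0.2 rad and horizontal distance between clip_center and groove below 0.006 m and z of clip_center in the frame of groove between -0.003 and 0.003 m and angle between clip's own z axis and vertical below 0.15 rad and contact force between clip and pliers above 0.5 N and contact force between pliers and the fingers above 2 N and contact force between clip and thin_collar below 0.2 N and contact force between clip and spindle below 3 N and linear speed of each of clip, pliers below 0.02 m/s); the arm keeps its last pose, push and grip.
It fails at once if the snap ring handled with the fingers (contact force between clip and the fingers above 1 N).
It fails at once if the timer pushed away (distance of kitchen_timer from where it was at the start of the episode above 0.03 m).
It fails at once if the foil cups pushed away (distance of foil_cups from where it was at the start of the episode above 0.03 m).
It also fails if it takes over 72 s, if anything falls off the work surface, if the arm or the gripper's body presses on something with over 40 N, if the wrist force passes 120 N, or if a joint passes its speed limit or range.

## Working session

There is one attempt and no reset: what is moved stays moved. The work goes in short steps, Python scripts to look and compute and a tool call to move; the robot and the scene stay as the last step left them, time stands still between calls to the robot, and variables do not carry over. Pictures are saved under pics/ and viewed, and the job is handed in when it is done.

Besides the shell and the picture viewer there is one more tool, called after ">>>" as name([rows], argument=value, ...), one row to a line, values as JSON. arm_command: Moves the arm, as the interface text tells. Its arguments: {"type":"object","properties":{"steps":{"type":"array"},"newtons":{"type":"number"}},"required":["steps"]}

```bash
mkdir -p pics; ls; cat > h.py <<'E'
import numpy as np, cv2
from plant import telemetry, cams, manip
def save(p,name): cv2.imwrite('pics/'+name,cv2.cvtColor(p['image'],cv2.COLOR_RGB2BGR))
def ray(p,px):
    K=np.array(p['camera_matrix']);T=np.array(p['world_from_camera'])
    d=T[:3,:3]@np.linalg.solve(K,np.array([px[0],px[1],1.0])); return T[:3,3],d
def atz(p,px,z):
    o,d=ray(p,px); return o+d*(z-o[2])/d[2]
def proj(p,X):
    K=np.array(p['camera_matrix']);T=np.array(p['world_from_camera'])
    c=T[:3,:3].T@(np.array(X)-T[:3,3]); u=K@c; return u[:2]/u[2]
E
python3 - <<'E'
from h import *
np.set_printoptions(precision=4,suppress=True)
o=telemetry.get_obs()
for k in o: print(k,o[k])
for n in ['top','scene']:
    p=cams.grab_frame(n); save(p,n+'0.png'); print(n,np.array(p['world_from_camera']))
    for t in ['spindle','thick_collar','thin_collar','clip_stand','clip','pliers','pliers_stand','kitchen_timer','foil_cups']:
        r=cams.look_for(p,t)
        print(t,[(x['conf'],x['pixel']) for x in r[:2]], atz(p,r[0]['pixel'],0.01) if r else '')
E
```

```text
pics
time_s 0.0
q [-1.185   0.2134 -0.035   1.3235  0.      1.5708]
joint_vel [ 0.0007 -0.002   0.0008  0.     -0.0007 -0.0008]
effort [  0.     -68.6164  48.7119   0.0178  -0.0001   0.    ]
tool_pos [ 0.188  -0.463   0.3034]
eef_rot [-3.1405 -0.      0.3857]
ft_force [ 0.051  -0.417   0.7492]
wrist_torque [ 0.0429 -0.0335  0.0245]
finger_gap 0.08542487129890858
top [[ 0.0038 -0.9992  0.0404  0.4453]
 [-0.9999 -0.0042 -0.0096 -0.0119]
 [ 0.0098 -0.0404 -0.9991  1.1361]
 [ 0.      0.      0.      1.    ]]
spindle [(0.61, [313.5, 184.7]), (0.33, [198.1, 214.7])] [0.5214 0.0011 0.01  ]
thick_collar [(0.53, [197.4, 221.2])] [0.4211 0.3145 0.01  ]
thin_collar [(0.54, [374.2, 182.2]), (0.25, [376.6, 183.9])] [ 0.529  -0.1643  0.01  ]
clip_stand [(0.8, [378.2, 181.4])] [ 0.5312 -0.1752  0.01  ]
clip [(0.58, [373.0, 182.1])] [ 0.5292 -0.161   0.01  ]
pliers [(0.92, [440.7, 212.4])] [ 0.4474 -0.3454  0.01  ]
pliers_stand [(0.88, [429.6, 212.6])] [ 0.4467 -0.3151  0.01  ]
kitchen_timer [(0.97, [304.5, 145.6])] [0.6282 0.0261 0.01  ]
foil_cups [(0.86, [303.4, 242.6])] [0.3644 0.0277 0.01  ]
scene [[-0.9061 -0.2537  0.3385  0.0933]
 [-0.4228  0.5155 -0.7453  0.8789]
 [ 0.0145 -0.8185 -0.5744  0.7911]
 [ 0.      0.      0.      1.    ]]
spindle [(0.82, [307.9, 230.6])] [ 0.5328 -0.0047  0.01  ]
thick_collar [(0.71, [278.0, 334.4])] [0.4385 0.3198 0.01  ]
thin_collar [(0.61, [307.6, 285.9]), (0.51, [383.8, 176.6])] [0.4457 0.1726 0.01  ]
clip_stand [(0.66, [335.4, 198.6])] [ 0.5277 -0.1673  0.01  ]
clip [] 
pliers [(0.5, [385.6, 164.2])] [ 0.4632 -0.4091  0.01  ]
pliers_stand [(0.82, [382.9, 180.4]), (0.66, [310.3, 236.0])] [ 0.4397 -0.3161  0.01  ]
kitchen_timer [(0.74, [277.3, 225.3]), (0.69, [385.1, 161.4])] [0.6135 0.0102 0.01  ]
foil_cups [(0.93, [367.3, 247.7]), (0.51, [306.4, 287.1])] [ 0.3725 -0.0083  0.01  ]
```

View pics/top0.png

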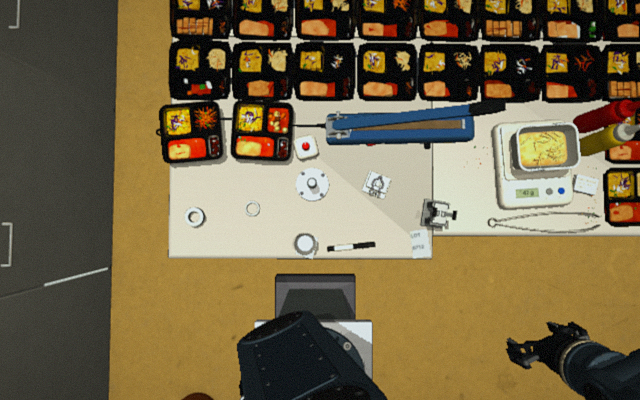

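View pics/scene0.png

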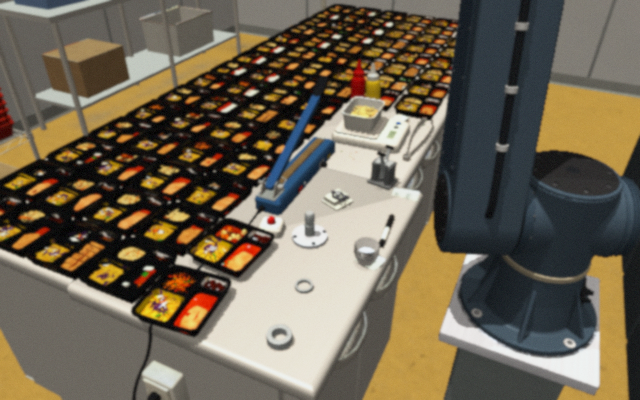

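```bash
python3 - <<'E'
import cv2
a=cv2.imread('pics/top0.png'); cv2.imwrite('pics/top0z.png',cv2.resize(a[120:270,160:480],None,fx=2.5,fy=2.5,interpolation=cv2.INTER_CUBIC))
a=cv2.imread('pics/scene0.png'); cv2.imwrite('pics/scene0z.png',cv2.resize(a[130:370,220:460],None,fx=2.5,fy=2.5,interpolation=cv2.INTER_CUBIC))
E
```

```text
(no output)
```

View pics/top0z.png

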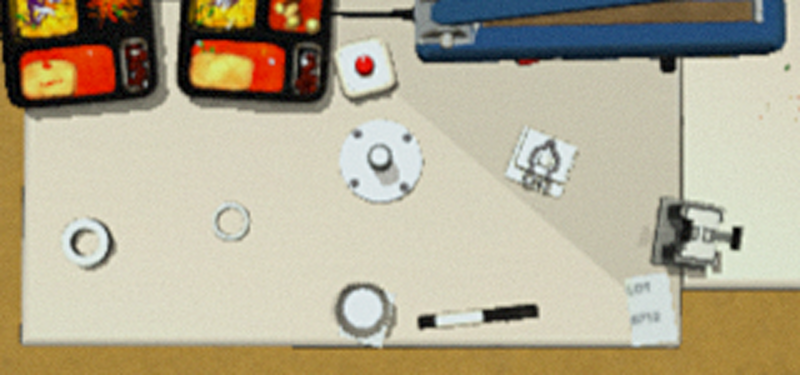

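View pics/scene0z.png

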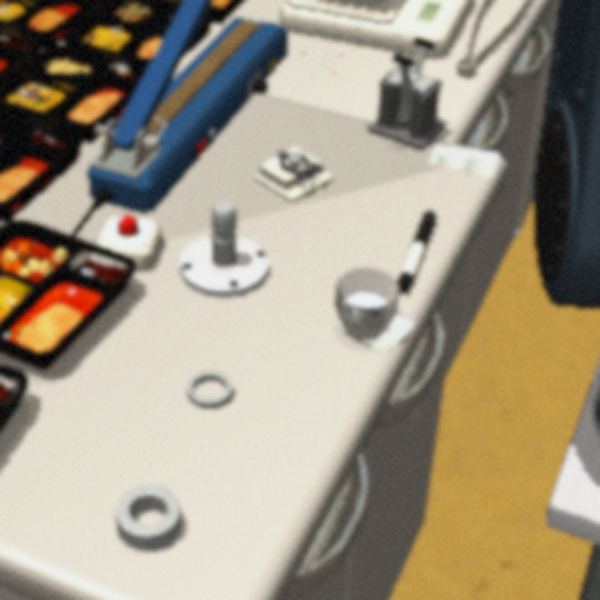

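```bash
cat >> h.py <<'E'
from scipy.spatial.transform import Rotation as R
np.set_printoptions(precision=4,suppress=True)
def tool():
    o=telemetry.get_obs(); return np.array(o['tool_pos']),R.from_euler('xyz',o['eef_rot']),o
def move(target,yaw=None):
    """target TCP; prints units relative to now"""
    p,r,o=tool(); d=r.inv().apply(np.array(target)-p)/0.025
    out=[round(float(x),3) for x in d]
    if yaw is not None:
        rt=R.from_euler('xyz',[np.pi,0,yaw]); t=(r.inv()*rt).as_rotvec()/np.deg2rad(8)
        print('shift',out,'turn',t.round(3))
    else: print('shift',out)
def look(name,fn,things,z=0.01):
    p=cams.grab_frame(name); save(p,fn)
    for t in things:
        r=cams.regions_of(p,t)
        for x in r[:2]:
            m=np.argwhere(x['region']); print(t,x['conf'],x['pixel'],len(m),m.min(0)[::-1],m.max(0)[::-1],atz(p,x['pixel'],z))
    return p
E
python3 - <<'E'
from h import *
p=look('wrist','w0.png',[]); print(p['world_from_camera'],p['camera_matrix'])
pt,r,o=tool(); C=np.linalg.inv(np.vstack([np.c_[r.as_matrix(),pt],[0,0,0,1]]))@p['world_from_camera']; print(C)
p=look('top','t1.png',['thick_collar','thin_collar','clip','pliers','spindle'])
move([0.40,-0.29,0.32])
move([0.48,-0.16,0.32])
E
```

```text
[[ 0.377  -0.8864 -0.2687  0.2575]
 [-0.9262 -0.3607 -0.1097 -0.4342]
 [ 0.0003  0.2902 -0.957   0.3735]
 [ 0.      0.      0.      1.    ]] [[316.5152   0.     321.5781]
 [  0.     316.5152 198.4577]
 [  0.       0.       1.    ]]
[[ 0.0008 -0.957  -0.2902  0.0752]
 [ 1.      0.0007  0.0005 -0.0008]
 [-0.0003 -0.2902  0.957  -0.0696]
 [ 0.      0.      0.      1.    ]]
thick_collar 0.8 [190.3, 217.9] 238 [185 207] [204 225] [0.43   0.3337 0.01  ]
thick_collar 0.33 [441.7, 211.5] 344 [430 203] [456 223] [ 0.4499 -0.3481  0.01  ]
thin_collar 0.4 [247.5, 204.5] 85 [245 201] [258 215] [0.4668 0.1797 0.01  ]
clip 0.4 [376.7, 177.0] 7 [379 177] [381 179] [ 0.5432 -0.1711  0.01  ]
pliers 0.59 [441.1, 211.9] 324 [431 202] [456 223] [ 0.4488 -0.3465  0.01  ]
pliers 0.43 [435.2, 207.4] 48 [430 208] [437 215] [ 0.4609 -0.3305  0.01  ]
spindle 0.91 [314.3, 184.5] 826 [296 167] [328 199] [ 0.5219 -0.0011  0.01  ]
spindle 0.74 [442.1, 210.8] 387 [431 203] [457 223] [ 0.4518 -0.3492  0.01  ]
shift [10.459, -3.231, -0.644]
shift [15.381, -6.845, -0.644]
```

View pics/w0.png

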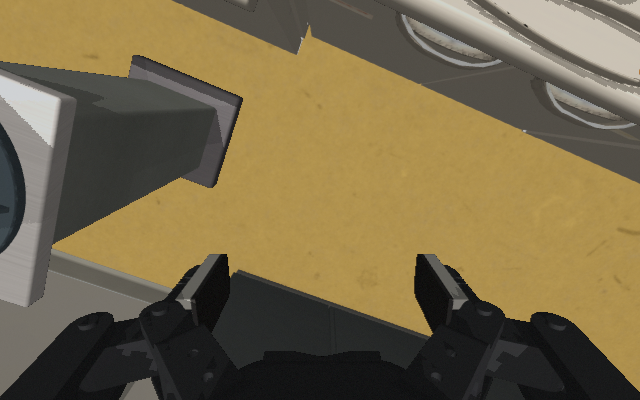

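>>> arm_command([
  [1, [2.4, -0.7, -0.2], [0, 0, 0]],
  [1, [4.8, -1.4, -0.4], [0, 0, 0]],
  [1, [7.2, -2.1, -0.6], [0, 0, 0]],
  [1, [9.5, -3, -0.6], [0, 0, 0]],
  [1, [10.5, -3.2, -0.6], [0, 0, 0]],
  [1, [10.5, -3.2, -0.6], [0, 0, 0]],
])

```text
time_s: 2.1
tool_pos: [0.4024, -0.2893, 0.3188]
eef_rot: [-3.141, -0.0, 0.389]
ft_force: [-0.6, 1.0, 0.5]
finger_gap: 0.0853
```

```bash
python3 - <<'E'
from h import *
print(tool()[0],tool()[2]['eef_rot'])
p=look('wrist','w1.png',['pliers','pliers_stand','pliers_grip','clip','clip_stand'])
move([0.50,-0.14,0.32],0)
move([0.50,0.02,0.32],0)
E
```

```text
[ 0.4024 -0.2893  0.3188] [-3.1414 -0.      0.3887]
pliers 0.64 [370.8, 154.8] 2332 [343 123] [410 187] [ 0.4386 -0.3375  0.01  ]
pliers 0.55 [356.1, 147.5] 433 [343 131] [370 158] [ 0.4398 -0.3176  0.01  ]
pliers_stand 0.89 [354.6, 128.0] 1475 [327 106] [404 187] [ 0.4599 -0.3067  0.01  ]
pliers_grip 0.9 [373.1, 154.4] 2333 [343 124] [409 185] [ 0.4401 -0.3398  0.01  ]
clip 0.78 [246.6, 24.0] 995 [233   0] [277  51] [ 0.5156 -0.1553  0.01  ]
clip 0.57 [248.6, 17.6] 436 [231   0] [268  39] [ 0.5222 -0.1554  0.01  ]
clip_stand 0.89 [268.9, 27.5] 2284 [224   0] [303  66] [ 0.5215 -0.1785  0.01  ]
clip_stand 0.58 [355.4, 129.5] 1439 [328 106] [404 186] [ 0.4587 -0.3082  0.01  ]
shift [5.951, -4.107, -0.041] turn [ 0.001 -0.     2.753]
shift [8.351, -10.04, -0.041] turn [ 0.001 -0.     2.753]
```

View pics/w1.png

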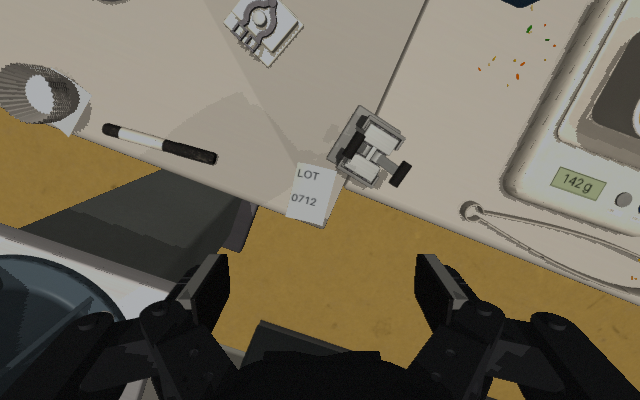

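>>> arm_command([
  [1, [2, -1.4, 0], [0, 0, 1]],
  [1, [4, -2.8, 0], [0, 0, 2]],
  [1, [6, -4.1, 0], [0, 0, 2.7]],
  [1, [6, -4.1, 0], [0, 0, 2.7]],
])

```text
time_s: 2.9
tool_pos: [0.5029, -0.1365, 0.3186]
eef_rot: [-3.141, 0.0, 0.011]
ft_force: [-0.6, -0.7, -1.2]
finger_gap: 0.0853
```

```bash
python3 - <<'E'
from h import *
print(tool()[0],tool()[2]['eef_rot'])
p=look('wrist','w2.png',['pliers','pliers_stand','pliers_grip','clip','clip_stand','spindle'],.02)
np.savez('w2.npz',K=p['camera_matrix'],T=p['world_from_camera'],im=p['image'])
move([0.48,0.06,0.32],0)
E
```

```text
[ 0.5029 -0.1365  0.3186] [-3.141   0.      0.0107]
pliers 0.97 [484.0, 230.9] 670 [464 210] [498 256] [ 0.426  -0.3399  0.02  ]
pliers 0.93 [496.0, 233.8] 2238 [465 206] [549 263] [ 0.4222 -0.3556  0.02  ]
pliers_stand 0.67 [469.2, 203.6] 2547 [439 181] [521 258] [ 0.4617 -0.3161  0.02  ]
pliers_stand 0.18 [496.1, 235.1] 2257 [463 207] [548 263] [ 0.4205 -0.3561  0.02  ]
pliers_grip 0.65 [495.3, 235.0] 2304 [463 207] [548 263] [ 0.4206 -0.355   0.02  ]
clip 0.84 [340.7, 156.4] 302 [332 135] [356 174] [ 0.5177 -0.1575  0.02  ]
clip 0.81 [342.4, 159.6] 603 [332 133] [366 178] [ 0.514  -0.1596  0.02  ]
clip_stand 0.83 [351.4, 147.1] 2139 [317 117] [384 180] [ 0.5287 -0.1695  0.02  ]
spindle 0.91 [200.5, 146.0] 4586 [165 109] [242 184] [0.5279 0.0052 0.02  ]
spindle 0.27 [343.3, 156.4] 303 [331 135] [355 174] [ 0.5178 -0.1605  0.02  ]
shift [-0.788, -8.005, -0.039] turn [ 0.001 -0.001  0.052]
```

View pics/w2.png

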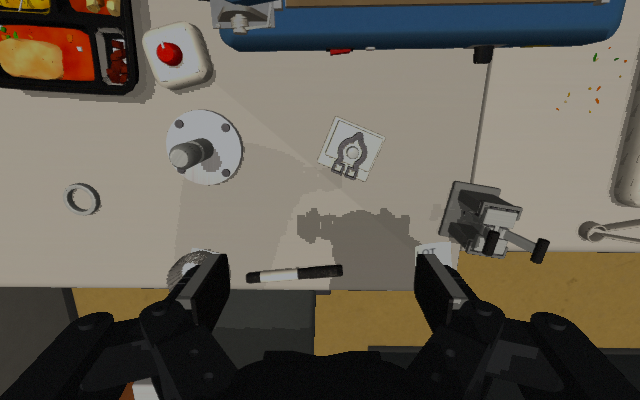

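>>> arm_command([
  [1, [-0.4, -2.4, 0], [0, 0, 0]],
  [1, [-0.8, -4.8, 0], [0, 0, 0]],
  [1, [-1.2, -7.2, 0], [0, 0, 0]],
  [1, [-1.6, -9.6, 0], [0, 0, 0]],
  [1, [-2.1, -12, 0], [0, 0, 0]],
  [1, [-2.6, -14.4, 0], [0, 0, 0]],
  [1, [-2.6, -14.4, 0], [0, 0, 0]],
])

```text
time_s: 4.12
tool_pos: [0.4525, 0.0482, 0.3188]
eef_rot: [-3.093, 0.002, 0.081]
ft_force: [-0.5, -0.1, -0.2]
finger_gap: 0.0854
```

```bash
python3 - <<'E'
from h import *
print(tool()[0],tool()[2]['eef_rot'])
p=look('wrist','w3.png',['thick_collar','thin_collar','spindle','foil_cups'],.02)
np.savez('w3.npz',K=p['camera_matrix'],T=p['world_from_camera'],im=p['image'])
E
```

```text
[0.4525 0.0482 0.3188] [-3.0935  0.0018  0.0813]
thick_collar 0.82 [105.1, 164.9] 1452 [ 89 140] [138 182] [0.4311 0.3272 0.02  ]
thick_collar 0.47 [540.4, 134.3] 910 [513 102] [557 152] [ 0.5117 -0.1755  0.02  ]
thin_collar 0.87 [230.2, 161.9] 537 [220 136] [254 170] [0.4489 0.1728 0.02  ]
spindle 0.58 [375.5, 105.7] 4961 [338  67] [416 147] [0.5269 0.0097 0.02  ]
foil_cups 0.93 [348.2, 243.9] 2099 [322 218] [372 269] [0.3572 0.0219 0.02  ]
```

View pics/w3.png

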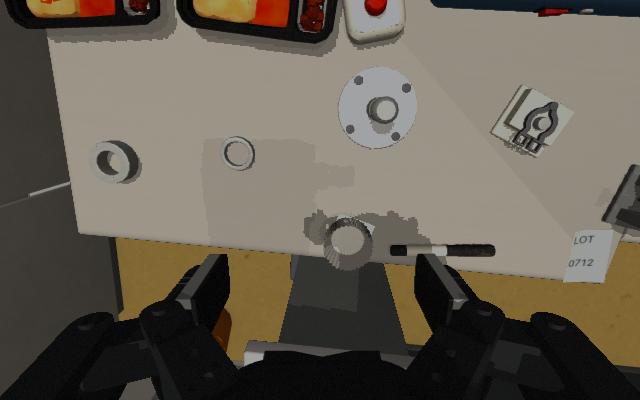

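```bash
python3 - <<'E'
from h import *
print(tool()[0],tool()[2]['eef_rot'])
move([0.41,0.32,0.25],0)
E
```

```text
[0.4528 0.0486 0.3188] [-3.0934  0.0017  0.0821]
shift [-0.809, -10.816, 3.276] turn [-0.344  0.026  0.588]
```

>>> arm_command([
  [1, [-0.1, -1.5, 0.4], [0, 0, 0]],
  [1, [-0.2, -3, 0.8], [0, 0, 0.2]],
  [1, [-0.3, -4.5, 1.2], [-0.1, 0, 0.3]],
  [1, [-0.4, -6, 1.6], [-0.2, 0, 0.4]],
  [1, [-0.5, -7.5, 2], [-0.3, 0, 0.5]],
  [1, [-0.6, -9, 2.4], [-0.3, 0, 0.6]],
  [1, [-0.8, -10.8, 3.2], [-0.34, 0, 0.6]],
  [1, [-0.8, -10.8, 3.2], [-0.34, 0, 0.6]],
])

```text
time_s: 5.38
tool_pos: [0.4384, 0.0444, 0.269]
eef_rot: [-3.09, 0.006, 0.074]
ft_force: [0.0, -1.5, -0.5]
finger_gap: 0.0855
```

```bash
python3 - <<'E'
from h import *
print(tool()[0],tool()[2]['eef_rot'],tool()[2]['q'])
p=look('wrist','w4.png',['thick_collar','thin_collar','spindle'],.02)
np.savez('w4.npz',K=p['camera_matrix'],T=p['world_from_camera'],im=p['image'])
E
```

```text
[0.4384 0.0444 0.269 ] [-3.0904  0.0057  0.0737] [ 0.0727  0.1057 -0.2517  1.2191  0.0512  3.1406]
thick_collar 0.62 [71.2, 160.4] 2178 [ 49 133] [108 181] [0.4323 0.3239 0.02  ]
thin_collar 0.95 [228.1, 136.6] 744 [200 127] [240 166] [0.4708 0.1552 0.02  ]
spindle 0.81 [380.3, 91.5] 6956 [336  43] [427 138] [0.5247 0.0089 0.02  ]
```

View pics/w4.png

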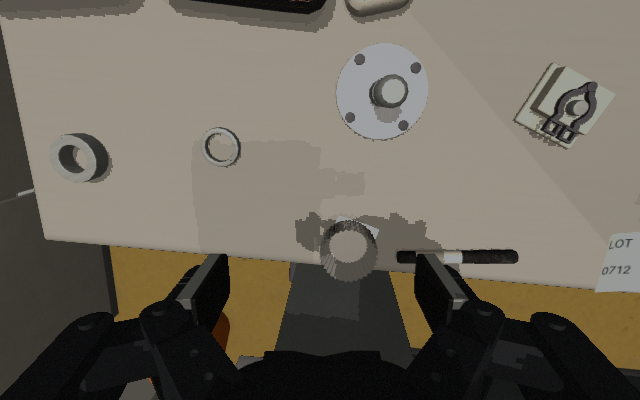

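```bash
python3 - <<'E'
from h import *
move([0.425,0.31,0.2],1.0)
E
```

```text
shift [0.26, -10.461, 3.322] turn [-0.361 -0.134 -6.628]
```

>>> arm_command([
  [1, [0, -1.5, 0.4], [0, 0, -1.2]],
  [1, [0, -3, 0.8], [0, 0, -2.4]],
  [1, [0, -4.5, 1.2], [-0.1, 0, -3.6]],
  [1, [0, -6, 1.6], [-0.2, 0, -4.8]],
  [1, [0, -7.5, 2], [-0.3, -0.1, -6]],
  [1, [0.1, -9, 2.4], [-0.36, -0.13, -6.6]],
  [1, [0.26, -10.5, 3.3], [-0.36, -0.13, -6.6]],
  [1, [0.26, -10.5, 3.3], [-0.36, -0.13, -6.6]],
])

```text
time_s: 6.58
tool_pos: [0.4243, 0.3128, 0.1991]
eef_rot: [-3.141, 0.001, 0.999]
ft_force: [-0.2, -1.4, -0.3]
finger_gap: 0.0857
```

```bash
python3 - <<'E'
from h import *
print(tool()[0],tool()[2]['eef_rot'],tool()[2]['q'])
p=look('wrist','w5.png',['thick_collar','thin_collar','spindle'],.02)
np.savez('w5.npz',K=p['camera_matrix'],T=p['world_from_camera'],im=p['image'])
E
```

```text
[0.4243 0.3128 0.1991] [-3.1407  0.0012  0.9988] [ 0.6351  0.3115 -0.1729  1.0879  0.0004  2.7779]
thick_collar 0.7 [319.7, 190.9] 2421 [294 146] [356 210] [0.4263 0.3188 0.02  ]
thin_collar 0.62 [410.4, 297.2] 103 [410 289] [420 311] [0.4413 0.1902 0.02  ]
```

View pics/w5.png

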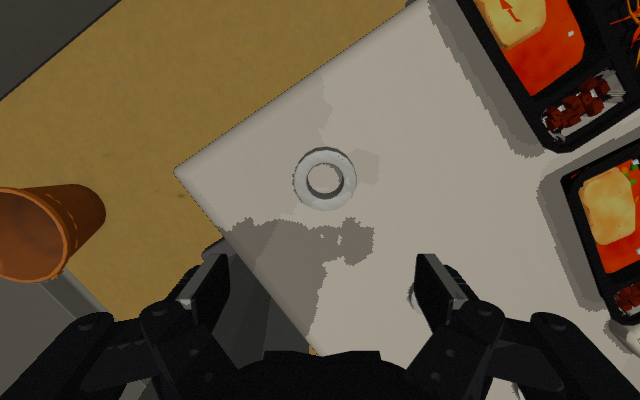

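```bash
cat >> h.py <<'E'
def hullmask(pts):
    m=np.zeros((400,640),np.uint8); h=cv2.convexHull(np.array(pts,np.float32)); cv2.fillConvexPoly(m,np.round(h*16).astype(np.int32),1,shift=4); return m
def cyl(x,y,r,z0,z1,n=48):
    a=np.linspace(0,2*np.pi,n,endpoint=False); return [[x+r*np.cos(t),y+r*np.sin(t),z] for t in a for z in (z0,z1)]
def fitcyl(p,region,r,z0,z1,x0):
    reg=np.asarray(region).astype(np.uint8)
    n,l,s,c=cv2.connectedComponentsWithStats(reg); k=1+np.argmax(s[1:,4]); ys,xs=np.nonzero(l==k)
    m=hullmask(np.c_[xs,ys]); cm=np.argwhere(m).mean(0)[::-1]
    x=np.array(x0[:2],float)
    for i in range(6):
        q=hullmask([proj(p,X) for X in cyl(*x,r,z0,z1)]); cq=np.argwhere(q).mean(0)[::-1]
        zc=(z0+z1)/2
        x=x+(atz(p,cm,zc)-atz(p,cq,zc))[:2]
    iou=(m&q).sum()/(m|q).sum()
    return x,iou,m.sum(),q.sum()
def overlay(p,circles,fn,crop=None,f=1,lines=()):
    im=cv2.cvtColor(p['image'],cv2.COLOR_RGB2BGR).copy()
    if crop: x0,y0,x1,y1=crop
    else: x0,y0,x1,y1=0,0,640,400
    im=cv2.resize(im[y0:y1,x0:x1],None,fx=f,fy=f,interpolation=cv2.INTER_CUBIC)
    g=lambda X:(proj(p,X)+.5-[x0,y0])*f-.5
    for (x,y,z,r) in circles:
        pts=np.array([g([x+r*np.cos(t),y+r*np.sin(t),z]) for t in np.linspace(0,6.283,60)])
        cv2.polylines(im,[np.round(pts*8).astype(np.int32)],True,(0,0,255),1,cv2.LINE_AA,3)
    for a in lines:
        pts=np.array([g(X) for X in a]); cv2.polylines(im,[np.round(pts*8).astype(np.int32)],False,(0,255,0),1,cv2.LINE_AA,3)
    cv2.imwrite('pics/'+fn,im)
E
python3 - <<'E'
from h import *
p=cams.grab_frame('wrist')
r=cams.regions_of(p,'thick_collar')[0]
x,*q=fitcyl(p,r['region'],.026,0,.02,[.426,.319]); print(x,q,r['conf'])
overlay(p,[(*x,.02,.026),(*x,.02,.015),(*x,0,.026)],'ov5.png',(240,100,400,250),4)
# earlier frame w4 for spindle etc
z=np.load('w4.npz'); pz=dict(camera_matrix=z['K'],world_from_camera=z['T'],image=z['im'])
move([*x,.08],1.0); move([*x,.064],1.0)
E
```

```text
[0.4345 0.3237] [np.float64(0.963367799113737), np.uint64(3276), np.uint64(3370)] 0.78
shift [0.645, 0.015, 4.846] turn [ 0.003 -0.008 -0.037]
shift [0.644, 0.015, 5.486] turn [ 0.003 -0.008 -0.037]
```

View pics/ov5.png

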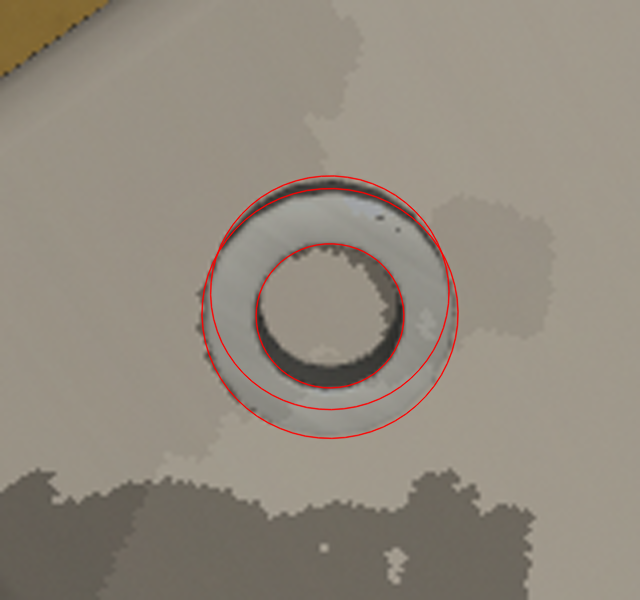

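>>> arm_command([
  [1, [0.5, 0, 1.5], [0, 0, 0]],
  [1, [0.65, 0, 3], [0, 0, 0]],
  [1, [0.65, 0, 4.5], [0, 0, 0]],
  [1, [0.65, 0, 5], [0, 0, 0]],
  [1, [0.65, 0, 5], [0, 0, 0]],
  [0.4, [0.65, 0, 5], [0, 0, 0]],
  [0.4, [0.65, 0, 5], [0, 0, 0]],
  [0.4, [0.65, 0, 5], [0, 0, 0]],
], newtons=30)

```text
time_s: 7.88
tool_pos: [0.4345, 0.3249, 0.077]
eef_rot: [3.141, -0.002, 0.996]
ft_force: [-2.5, -2.2, 11.7]
finger_gap: 0.0498
```

>>> arm_command([
  [0.4, [0, 0, 0], [0, 0, 0]],
  [0.4, [0, 0, 0], [0, 0, 0]],
  [0.4, [0, 0, -1.5], [0, 0, 0]],
  [0.4, [0, 0, -3], [0, 0, 0]],
  [0.4, [0, 0, -3.5], [0, 0, 0]],
])

```text
time_s: 8.5
tool_pos: [0.4346, 0.3251, 0.1656]
eef_rot: [3.14, -0.004, 0.996]
ft_force: [0.4, 0.2, -1.6]
finger_gap: 0.05
```

```bash
python3 - <<'E'
from h import *
print(tool()[0],tool()[2]['eef_rot'],tool()[2]['q'],tool()[2]['finger_gap'],tool()[2]['ft_force'])
p=look('wrist','w6.png',['thick_collar'],.02)
E
```

```text
[0.4346 0.3251 0.1656] [ 3.1402 -0.0038  0.996 ] [ 0.6422  0.3614 -0.1909  1.0144  0.      2.7879] 0.05001677089261285 [ 0.3631  0.2178 -1.5506]
thick_collar 0.75 [322.8, 286.5] 8360 [267 213] [377 326] [0.4028 0.2736 0.02  ]
```

View pics/w6.png

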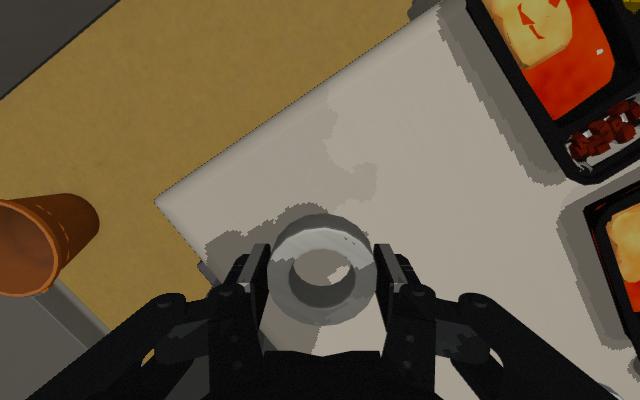

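```bash
python3 - <<'E'
from h import *
p=cams.grab_frame('wrist')
r=cams.regions_of(p,'thick_collar')[0]
x,*q=fitcyl(p,r['region'],.026,.0886,.1086,[.4346,.325]); print(x,q,tool()[0])
for f in ['w4','w2']:
    z=np.load(f+'.npz'); pz=dict(camera_matrix=z['K'],world_from_camera=z['T'],image=z['im'])
    hsv=cv2.cvtColor(z['im'],cv2.COLOR_RGB2HSV)
    x=[.525,.001]
    overlay(pz,[(*x,.012,.045),(*x,.078,.009),(*x,.071,.013)],'ov_sp_%s.png'%f,(320,30,460,150) if f=='w4' else (150,95,270,195),4)
move([.525,.0,.2],.8)
E
```

```text
[0.4343 0.3247] [np.float64(0.9170570405070267), np.uint64(9984), np.uint64(10887)] [0.4335 0.3243 0.1621]
shift [-8.897, 10.123, -1.513] turn [-0.001  0.004  1.403]
```

View pics/ov_sp_w4.png

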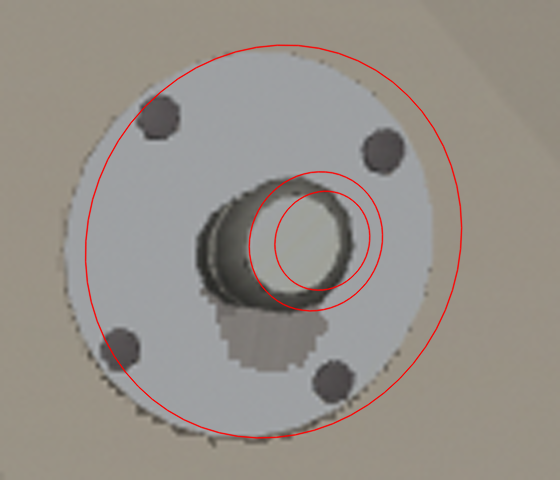

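View pics/ov_sp_w2.png

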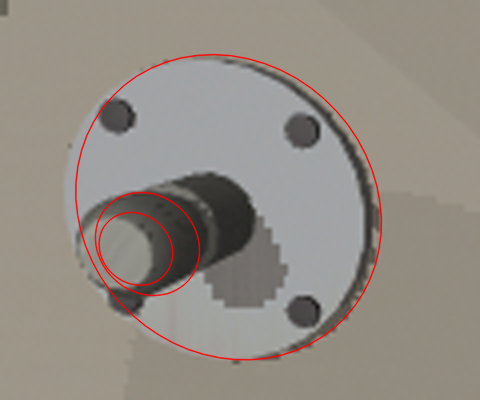

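```bash
python3 - <<'E'
from h import *
move([.498,-.037,.24],1.0)
E
```

```text
shift [-10.728, 10.021, -3.112] turn [-0.002  0.004 -0.029]
```

>>> arm_command([
  [0.4, [-1.5, 1.4, -1], [0, 0, 0]],
  [0.4, [-3, 2.8, -2], [0, 0, 0]],
  [0.4, [-4.5, 4.2, -3], [0, 0, 0]],
  [0.4, [-6, 5.6, -3.1], [0, 0, 0]],
  [0.4, [-7.5, 7, -3.1], [0, 0, 0]],
  [0.4, [-9, 8.4, -3.1], [0, 0, 0]],
  [0.4, [-10.7, 10, -3.1], [0, 0, 0]],
  [0.4, [-10.7, 10, -3.1], [0, 0, 0]],
])

```text
time_s: 9.7
tool_pos: [0.498, -0.0392, 0.2388]
eef_rot: [-3.14, 0.001, 0.991]
ft_force: [0.3, -0.1, -1.2]
finger_gap: 0.0497
```

```bash
cat >> h.py <<'E'
def store(p,f): np.savez(f,K=p['camera_matrix'],T=p['world_from_camera'],im=p['image'])
def load(f):
    z=np.load(f); return dict(camera_matrix=z['K'],world_from_camera=z['T'],image=z['im'])
E
python3 - <<'E'
from h import *
p=cams.grab_frame('wrist'); save(p,'w7.png'); store(p,'w7.npz')
print(tool()[0],tool()[2]['eef_rot'],tool()[2]['finger_gap'])
r=cams.regions_of(p,'spindle')[0]; print(r['conf'],r['region'].sum())
x=[.525,.005]
overlay(p,[(*x,.012,.045),(*x,.078,.009),(*x,.071,.013),(*x,0,.045)],'ov7.png')
E
```

```text
[ 0.4978 -0.0375  0.2389] [-3.1396  0.0008  0.9927] 0.04974013813493651
0.95 7544
```

View pics/ov7.png

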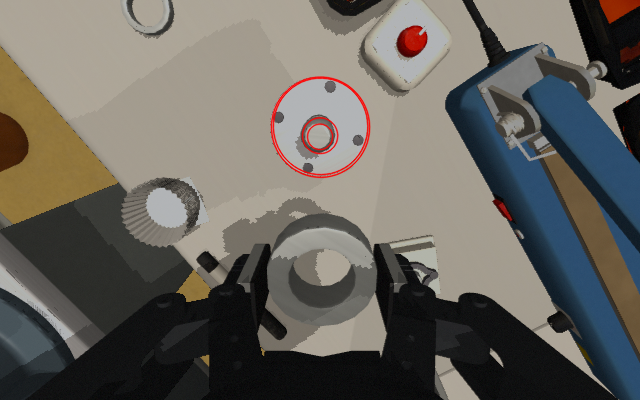

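```bash
python3 - <<'E'
from h import *
p=cams.grab_frame('wrist')
r=cams.regions_of(p,'spindle')[0]
x,*q=fitcyl(p,r['region'],.045,.0,.012,[.525,.005]); print(x,q,tool()[0])
overlay(p,[(*x,.012,.045),(*x,.078,.009),(*x,.071,.013)],'ov8.png',(250,60,390,190),4)
E
```

```text
[0.5239 0.0065] [np.float64(0.9734069886947585), np.uint64(7578), np.uint64(7783)] [ 0.4978 -0.0351  0.2397]
```

View pics/ov8.png

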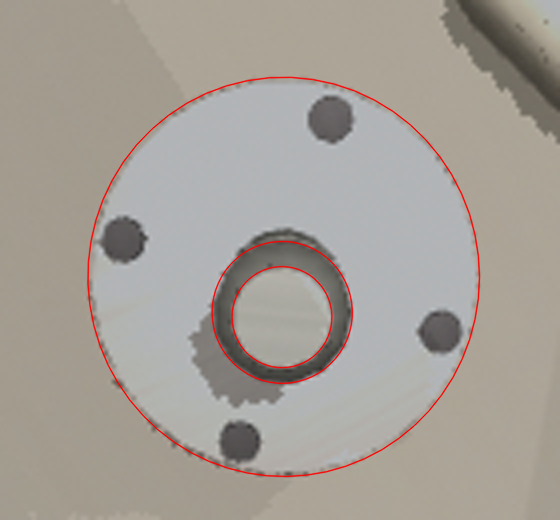

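```bash
python3 - <<'E'
from h import *
print(tool()[0]);move([.5239,.0065,.17],1.0);move([.5239,.0065,.089],1.0)
E
```

```text
[ 0.4978 -0.0351  0.2397]
shift [1.965, -0.024, 2.788] turn [-0.009  0.001 -0.023]
shift [1.966, -0.02, 6.028] turn [-0.009  0.001 -0.023]
```

>>> arm_command([
  [0.4, [1, 0, 0], [0, 0, 0]],
  [0.4, [1.97, 0, 0.3], [0, 0, 0]],
  [0.4, [1.97, 0, 1.5], [0, 0, 0]],
  [0.4, [1.97, 0, 2.7], [0, 0, 0]],
  [0.4, [1.97, 0, 3.5], [0, 0, 0]],
  [0.4, [1.97, 0, 4.2], [0, 0, 0]],
  [0.4, [1.97, 0, 4.8], [0, 0, 0]],
  [0.4, [1.97, 0, 4.8], [0, 0, 0]],
])

```text
time_s: 10.9
tool_pos: [0.5242, 0.0061, 0.1195]
eef_rot: [-3.14, 0.001, 0.997]
ft_force: [0.0, -0.1, -1.3]
finger_gap: 0.0497
```

```bash
python3 - <<'E'
from h import *
print(tool()[0]);move([.5239,.0065,.09],1.0)
p=look('wrist','w9.png',[])
E
```

```text
[0.5242 0.0061 0.1195]
shift [0.007, -0.018, 1.181] turn [-0.011  0.005 -0.021]
```

View pics/w9.png

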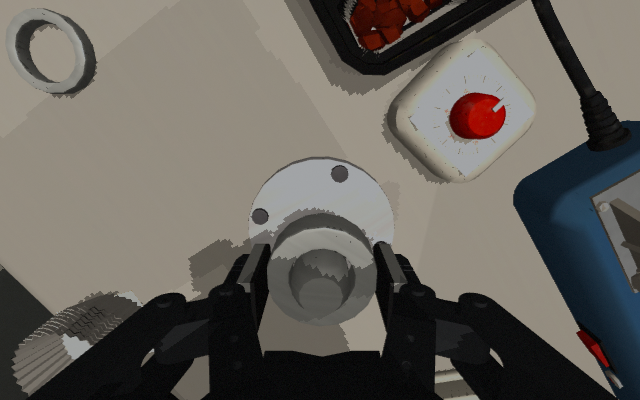

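On the shaft, no contact force. Lower and release.

>>> arm_command([
  [0.4, [0, 0, 0.6], [0, 0, 0]],
  [0.4, [0, 0, 1], [0, 0, 0]],
  [0.4, [0, 0, 1.2], [0, 0, 0]],
  [0.4, [0, 0, 1.2], [0, 0, 0]],
  [0.72, [0, 0, 1.2], [0, 0, 0]],
  [0.72, [0, 0, 1.2], [0, 0, 0]],
  [0.72, [0, 0, 1.2], [0, 0, 0]],
])

```text
time_s: 11.82
tool_pos: [0.5251, 0.0053, 0.0907]
eef_rot: [3.141, -0.0, 0.996]
ft_force: [-0.2, -0.2, 0.1]
finger_gap: 0.0617
```

```bash
python3 - <<'E'
from h import *
move([.48,-.04,.24],1.0)
E
```

```text
shift [-2.5, -0.526, -5.974] turn [ 0.004 -0.002 -0.03 ]
```

>>> arm_command([
  [0.72, [0, 0, -1.5], [0, 0, 0]],
  [1, [0, 0, -3.5], [0, 0, 0]],
  [1, [0, 0, -5], [0, 0, 0]],
  [1, [0, 0, -5], [0, 0, 0]],
])

```text
time_s: 12.32
tool_pos: [0.5263, 0.0053, 0.2184]
eef_rot: [3.137, -0.003, 0.996]
ft_force: [0.8, -0.4, -1.1]
finger_gap: 0.0855
```

```bash
python3 - <<'E'
from h import *
p=look('wrist','w10.png',['thin_collar'],.009)
print(tool()[0])
move([.45,.165,.2],1.0)
E
```

```text
thin_collar 0.62 [128.0, 73.2] 1352 [116  45] [170  98] [0.4476 0.1742 0.009 ]
[0.5249 0.0053 0.2153]
shift [3.73, -5.99, 0.611] turn [ 0.003 -0.003 -0.03 ]
```

View pics/w10.png

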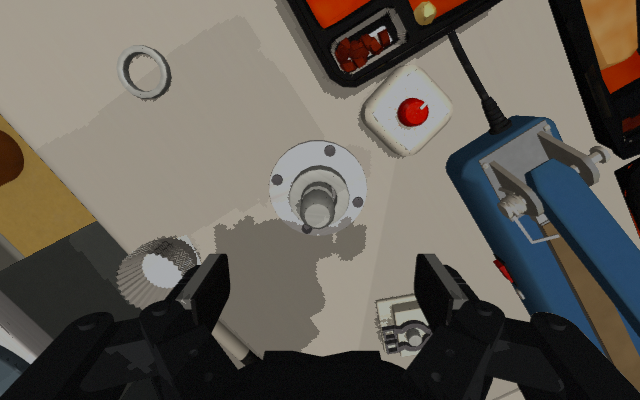

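Thick collar sits flat on the flange. On to the thin collar.

>>> arm_command([
  [1, [1, -1.6, 0.1], [0, 0, 0]],
  [1, [2, -3.2, 0.3], [0, 0, 0]],
  [1, [3, -4.8, 0.5], [0, 0, 0]],
  [1, [3.7, -6, 1.4], [0, 0, 0]],
  [1, [3.7, -6, 1.4], [0, 0, 0]],
  [1, [3.7, -6, 1.4], [0, 0, 0]],
])

```text
time_s: 13.18
tool_pos: [0.4493, 0.1642, 0.18]
eef_rot: [-3.141, 0.001, 0.996]
ft_force: [-0.6, -0.1, -0.9]
finger_gap: 0.0854
```

```bash
python3 - <<'E'
from h import *
p=cams.grab_frame('wrist')
r=cams.regions_of(p,'thin_collar')[0]
x,*q=fitcyl(p,r['region'],.021,0,.009,[.445,.175]); print(x,q,r['conf'])
c=np.array(r['pixel']).astype(int)
overlay(p,[(*x,.009,.021),(*x,.009,.015)],'ov11.png',(c[0]-70,c[1]-60,c[0]+70,c[1]+60),4)
print(tool()[0]);move([*x,.067],1.0)
E
```

```text
[0.4574 0.1697] [np.float64(0.9353448275862069), np.uint64(2170), np.uint64(2320)] 0.63
[0.4498 0.1639 0.1806]
shift [0.357, 0.126, 4.542] turn [ 0.002 -0.002 -0.037]
```

View pics/ov11.png

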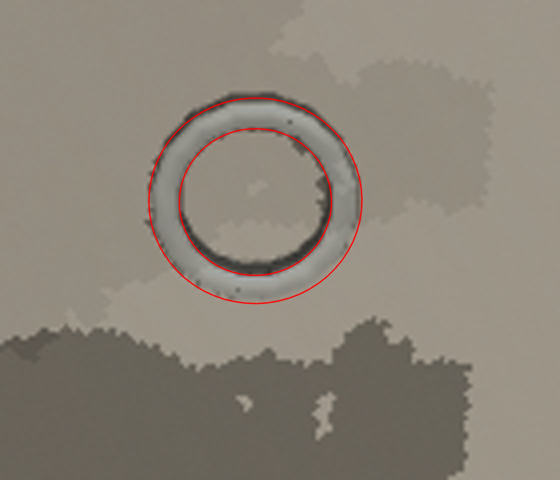

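>>> arm_command([
  [1, [0.36, 0.13, 1.5], [0, 0, 0]],
  [1, [0.36, 0.13, 3], [0, 0, 0]],
  [1, [0.36, 0.13, 4], [0, 0, 0]],
  [1, [0.36, 0.13, 4.3], [0, 0, 0]],
  [0.3, [0.36, 0.13, 4.3], [0, 0, 0]],
  [0.3, [0.36, 0.13, 4.3], [0, 0, 0]],
  [0.3, [0.36, 0.13, 4.3], [0, 0, 0]],
  [0.3, [0.36, 0.13, 4.3], [0, 0, 0]],
], newtons=30)

```text
time_s: 14.28
tool_pos: [0.4577, 0.1706, 0.0743]
eef_rot: [3.14, -0.002, 0.996]
ft_force: [-4.1, -1.5, 12.4]
finger_gap: 0.0402
```

>>> arm_command([
  [0.3, [0, 0, 0], [0, 0, 0]],
  [0.3, [0, 0, -1.5], [0, 0, 0]],
  [0.3, [0, 0, -3], [0, 0, 0]],
  [0.3, [0, 0, -4.5], [0, 0, 0]],
  [0.3, [0, 0, -5], [0, 0, 0]],
])

```text
time_s: 14.9
tool_pos: [0.4579, 0.1707, 0.2007]
eef_rot: [3.139, -0.004, 0.996]
ft_force: [0.3, 0.1, -0.6]
finger_gap: 0.0398
```

```bash
python3 - <<'E'
from h import *
p=look('wrist','w12.png',[])
pp,r,o=tool(); print(pp,o['finger_gap'])
r=cams.regions_of(p,'thin_collar')[0]
b=pp[2]-.0731
x,*q=fitcyl(p,r['region'],.021,b,b+.009,pp[:2]); print(x,q)
overlay(p,[(*pp[:2],b+.009,.021),(*pp[:2],b+.009,.015)],'ov12.png')
move([.5239,.0065,.2],1.0)
move([.5239,.0065,.105],1.0)
E
```

```text
[0.4579 0.1707 0.2009] 0.040070184445034365
[0.4584 0.1709] [np.float64(0.899273607748184), np.uint64(5571), np.uint64(6195)]
shift [-4.066, 5.796, -0.033] turn [ 0.011 -0.016 -0.029]
shift [-4.075, 5.79, 3.767] turn [ 0.011 -0.016 -0.029]
```

View pics/ov12.png

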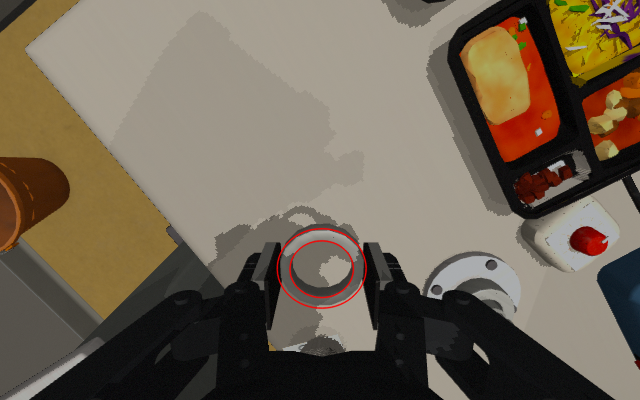

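>>> arm_command([
  [0.3, [-1.4, 2, 0], [0, 0, 0]],
  [0.3, [-2.8, 4, 0], [0, 0, 0]],
  [0.3, [-4.07, 5.8, 0], [0, 0, 0]],
  [0.3, [-4.07, 5.8, 0], [0, 0, 0]],
  [0.3, [-4.07, 5.8, 1], [0, 0, 0]],
  [0.3, [-4.07, 5.8, 2], [0, 0, 0]],
  [0.3, [-4.07, 5.8, 2.8], [0, 0, 0]],
  [0.3, [-4.07, 5.8, 2.8], [0, 0, 0]],
])

```text
time_s: 16.0
tool_pos: [0.5224, 0.0069, 0.1259]
eef_rot: [-3.139, 0.001, 0.997]
ft_force: [1.6, 1.2, -1.3]
finger_gap: 0.0401
```

```bash
python3 - <<'E'
from h import *
print(tool()[0],tool()[2]['ft_force'])
move([.5239,.0065,.1075],1.0)
p=look('wrist','w13.png',[])
E
```

```text
[0.5224 0.0069 0.1259] [ 1.6394  1.224  -1.3146]
shift [0.02, 0.06, 0.736] turn [-0.016  0.006 -0.024]
```

View pics/w13.png

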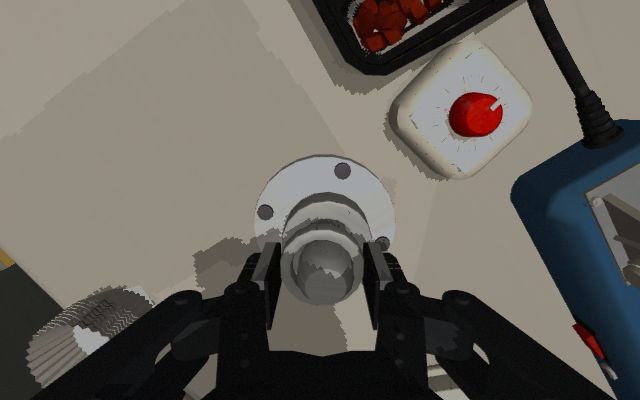

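>>> arm_command([
  [0.3, [0, 0.05, 0.4], [0, 0, 0]],
  [0.3, [0, 0.05, 0.73], [0, 0, 0]],
  [0.3, [0, 0.05, 0.73], [0, 0, 0]],
  [0.62, [0, 0.05, 0.73], [0, 0, 0]],
  [0.62, [0, 0.05, 0.73], [0, 0, 0]],
  [0.62, [0, 0.05, 0.73], [0, 0, 0]],
  [0.62, [0, 0.05, -1.3], [0, 0, 0]],
  [0.62, [0, 0.05, -3], [0, 0, 0]],
])

```text
time_s: 17.05
tool_pos: [0.5243, 0.0054, 0.2045]
eef_rot: [3.141, -0.0, 0.996]
ft_force: [0.1, 0.7, 0.7]
finger_gap: 0.0528
```

```bash
python3 - <<'E'
from h import *
print(tool()[0],tool()[2]['ft_force'])
p=look('wrist','w14.png',[])
q=look('scene','s14.png',[])
a=cv2.imread('pics/s14.png'); cv2.imwrite('pics/s14z.png',cv2.resize(a[180:260,260:360],None,fx=6,fy=6,interpolation=cv2.INTER_CUBIC))
move([.50,-.14,.25],.4)
E
```

```text
[0.5243 0.0054 0.2045] [0.082  0.7067 0.7008]
shift [-5.448, 2.29, -1.713] turn [ 0.031 -0.04   4.268]
```

View pics/w14.png

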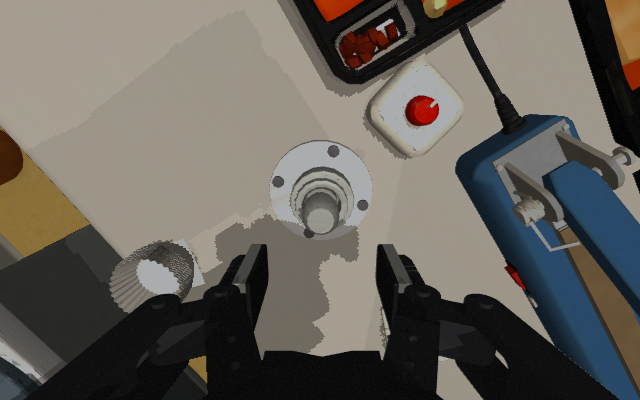

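View pics/s14z.png

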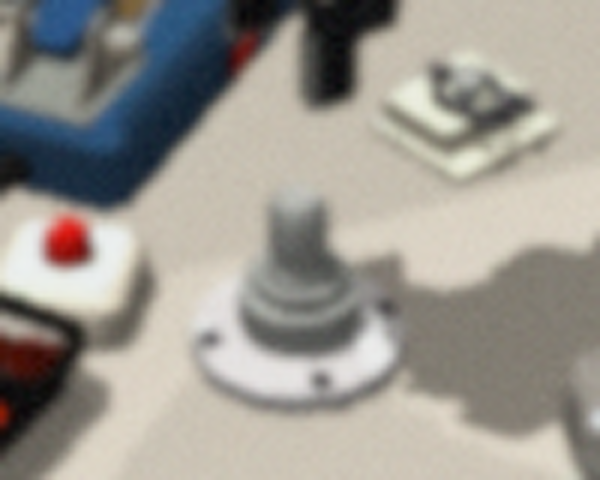

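```bash
python3 - <<'E'
from h import *
p=load('w2.npz'); print(atz(p,[491,243],.106),atz(p,[540,250],.106))
overlay(p,[],'ovp.png',(420,160,580,280),5)
move([.43,-.30,.28],2.97)
E
```

```text
[ 0.4488 -0.3008  0.106 ] [ 0.4419 -0.3501  0.106 ]
shift [-12.336, 3.428, -2.934] turn [  0.055   0.022 -14.139]
```

View pics/ovp.png

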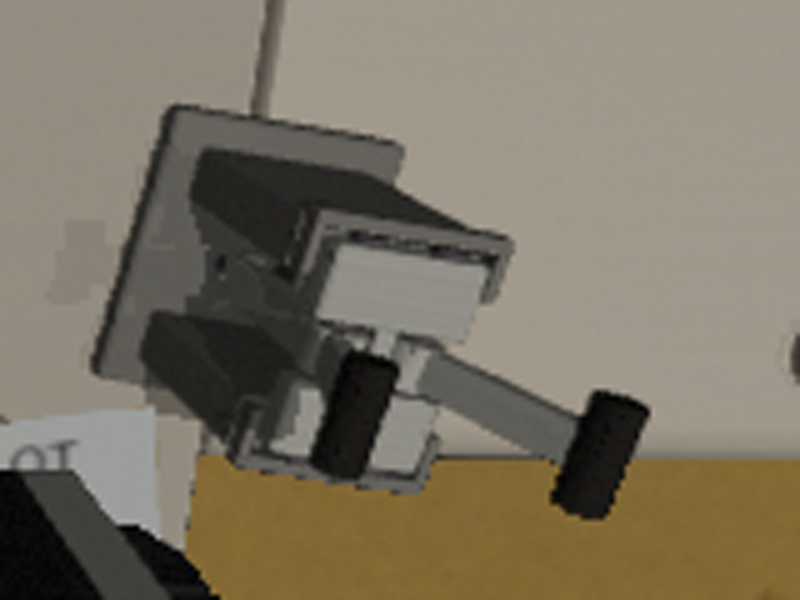

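>>> arm_command([
  [1, [0, 0, -1.5], [0, 0, -1.2]],
  [1, [-1.5, 0.5, -2.5], [0, 0, -2.5]],
  [1, [-3.2, 1.1, -2.9], [0, 0, -3.8]],
  [1, [-5, 1.7, -2.9], [0, 0, -5]],
  [1, [-7, 2.4, -2.9], [0, 0, -6.2]],
  [1, [-9, 3.1, -2.9], [0, 0, -7.4]],
  [1, [-11, 3.8, -2.9], [0, 0, -8.6]],
  [1, [-12.8, 4.5, -2.9], [0, 0, -9.8]],
])

```text
time_s: 18.15
tool_pos: [0.444, -0.326, 0.275]
eef_rot: [3.141, -0.0, 2.369]
ft_force: [1.2, 0.1, 0.5]
finger_gap: 0.0851
```

```bash
python3 - <<'E'
from h import *
print(tool()[0],tool()[2]['eef_rot'],tool()[2]['q'])
move([.445,-.325,.28],2.97)
E
```

```text
[ 0.444 -0.326  0.275] [ 3.1413 -0.0001  2.3693] [-0.6335  0.3246  0.0408  1.2871  0.0003  0.1387]
shift [0.001, 0.058, -0.198] turn [ 0.002  0.    -4.302]
```

>>> arm_command([
  [1, [0, 0, 0], [0, 0, -1.3]],
  [1, [0, 0, 0], [0, 0, -2.6]],
  [1, [0, 0, 0], [0, 0, -3.8]],
  [1, [0, 0, 0], [0, 0, -4.3]],
  [1, [0, 0, 0], [0, 0, -4.3]],
])

```text
time_s: 18.77
tool_pos: [0.4447, -0.3243, 0.275]
eef_rot: [3.141, -0.0, 2.964]
ft_force: [0.8, 0.1, -0.4]
finger_gap: 0.0855
```

```bash
python3 - <<'E'
from h import *
print(tool()[0],tool()[2]['eef_rot'])
p=cams.grab_frame('wrist'); store(p,'w15.npz')
overlay(p,[],'w15.png')
overlay(p,[],'w15z.png',(220,100,420,250),4)
for t in ['pliers','pliers_grip']:
  print(t,[(x['conf'],x['pixel']) for x in cams.look_for(p,t)[:2]])
E
```

```text
[ 0.4447 -0.3243  0.275 ] [ 3.1412 -0.0002  2.9641]
pliers [(0.95, [343.2, 193.9]), (0.77, [321.1, 191.8])]
pliers_grip [(0.7, [320.9, 193.7])]
```

View pics/w15.png

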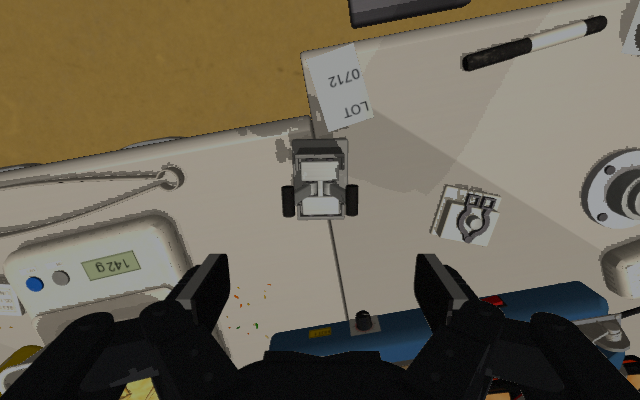

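View pics/w15z.png

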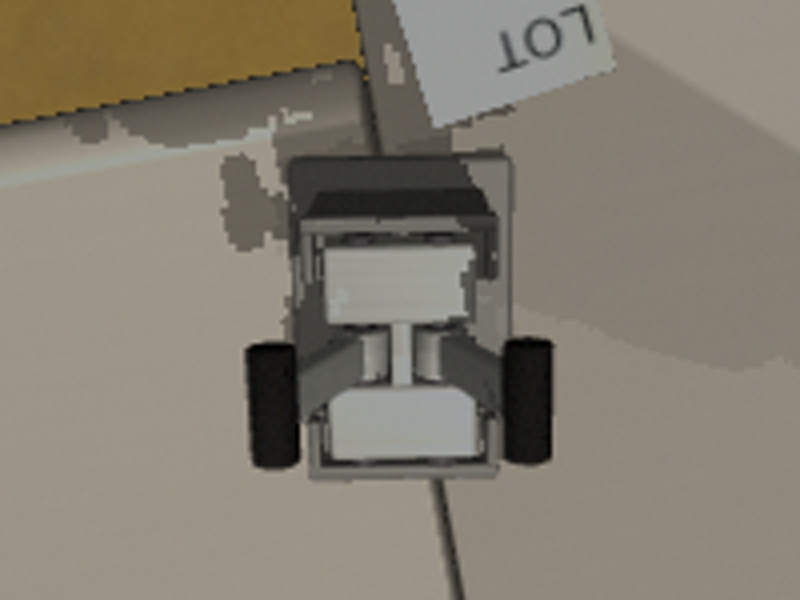

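```bash
python3 - <<'E'
from h import *
p=load('w15.npz')
for z in (.106,.111):
    a,b=atz(p,[288.2,201.2],z),atz(p,[351.9,200.4],z); d=b-a; m=(a+b)/2
    print(a,b,np.linalg.norm(d),m, 'yaw of line', np.arctan2(d[1],d[0]))
yaw=2.964
print('tool y dir',np.arctan2(-np.cos(yaw),np.sin(yaw)))
# bridge edge corners at z=.070
for px in [(325,252),(475,248),(330,457),(475,459),(325,322),(466,320)]:
    print(atz(p,[220+px[0]/4,100+px[1]/4],.070))
E
```

```text
[ 0.4416 -0.3491  0.106 ] [ 0.4498 -0.2994  0.106 ] 0.05033953441993374 [ 0.4457 -0.3243  0.106 ] yaw of line 1.4070141593659824
[ 0.4401 -0.3483  0.111 ] [ 0.4482 -0.2997  0.111 ] 0.04928488225395254 [ 0.4442 -0.324   0.111 ] yaw of line 1.4070141593659822
tool y dir 1.3932036732051034
[ 0.4197 -0.3365  0.07  ]
[ 0.4246 -0.304   0.07  ]
[ 0.4667 -0.3446  0.07  ]
[ 0.4731 -0.3118  0.07  ]
[ 0.4352 -0.3396  0.07  ]
[ 0.4402 -0.3085  0.07  ]
```

```bash
python3 - <<'E'
from h import *
print(tool()[0],tool()[2]['eef_rot'])
move([.4452,-.3242,.156],2.98)
E
```

```text
[ 0.4448 -0.3243  0.2752] [3.1412 0.     2.9631]
shift [-0.016, 0.004, 4.767] turn [ 0.002  0.    -0.121]
```

>>> arm_command([
  [1, [0, 0, 1.5], [0, 0, -0.12]],
  [1, [-0.02, 0, 3], [0, 0, -0.12]],
  [1, [-0.02, 0, 4], [0, 0, -0.12]],
  [1, [-0.02, 0, 4.76], [0, 0, -0.12]],
  [1, [-0.02, 0, 4.76], [0, 0, -0.12]],
  [0.8, [-0.02, 0, 4.76], [0, 0, -0.12]],
  [0.75, [-0.02, 0, 4.76], [0, 0, -0.12]],
], newtons=40)

```text
time_s: 19.8
tool_pos: [0.4457, -0.3247, 0.1573]
eef_rot: [-3.141, 0.002, 2.981]
ft_force: [-0.0, -0.6, 0.1]
finger_gap: 0.0639
```

```bash
python3 - <<'E'
from h import *
pp,r,o=tool(); print(pp,o['eef_rot'],o['finger_gap'],o['ft_force'])
p=cams.grab_frame('wrist'); overlay(p,[],'w16.png')
q=cams.grab_frame('scene'); overlay(q,[],'s16.png',(330,110,440,200),6)
E
```

```text
[ 0.4457 -0.3247  0.1573] [-3.1412  0.0015  2.9812] 0.06390367165521414 [-0.0137 -0.6359  0.0684]
```

View pics/w16.png

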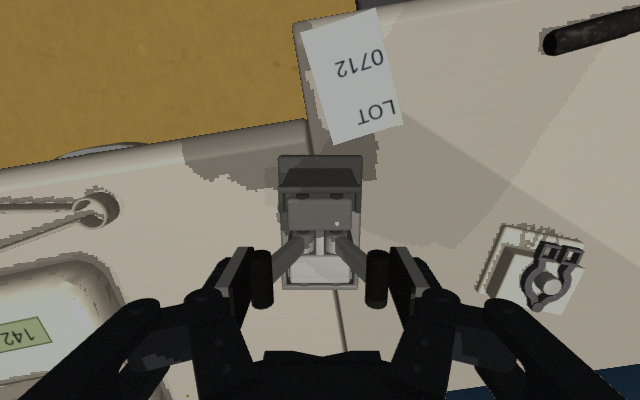

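View pics/s16.png

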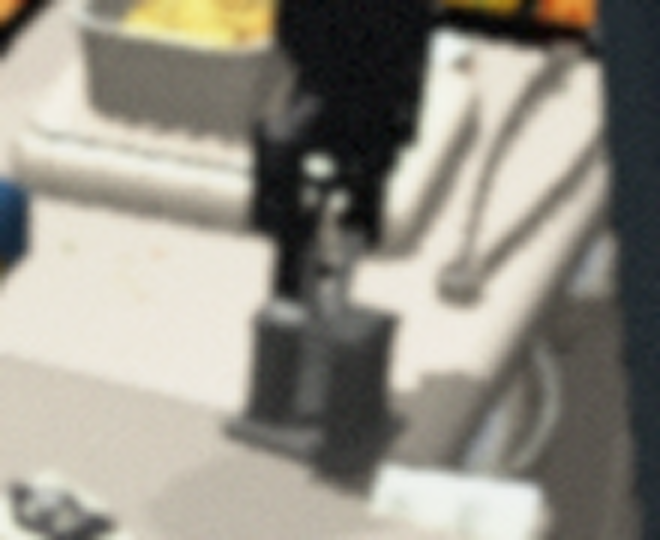

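>>> arm_command([
  [0.7, [0, 0, 0], [0, 0, 0]],
  [0.67, [0, 0, 0], [0, 0, 0]],
  [0.67, [0, 0, 0], [0, 0, 0]],
  [0.67, [0, 0, 0], [0, 0, 0]],
  [0.67, [0, 0, 0], [0, 0, 0]],
])

```text
time_s: 20.52
tool_pos: [0.4458, -0.3247, 0.1572]
eef_rot: [-3.141, 0.002, 2.981]
ft_force: [-0.6, -0.8, 6.6]
finger_gap: 0.0573
```

```bash
python3 - <<'E'
from h import *
pp,r,o=tool(); print(pp,o['eef_rot'],o['finger_gap'],o['ft_force'])
p=cams.grab_frame('wrist'); overlay(p,[],'w17.png',(200,140,440,320),3)
E
```

```text
[ 0.4458 -0.3247  0.1572] [-3.141   0.0017  2.9814] 0.05729122559925373 [-0.6361 -0.7655  6.6351]
```

View pics/w17.png

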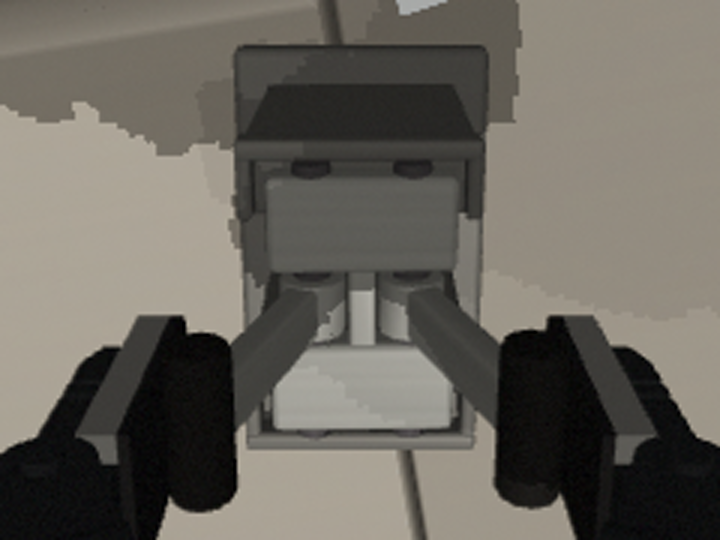

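>>> arm_command([
  [0.67, [0, 0, -0.5], [0, 0, 0]],
  [0.67, [0, 0, -1.3], [0, 0, 0]],
  [0.67, [0, 0, -2.5], [0, 0, 0]],
  [0.67, [0, 0, -3.6], [0, 0, 0]],
  [0.67, [0, 0, -4.4], [0, 0, 0]],
  [0.67, [0, 0, -4.4], [0, 0, 0]],
])

```text
time_s: 21.32
tool_pos: [0.4457, -0.3247, 0.268]
eef_rot: [-3.141, 0.003, 2.981]
ft_force: [-0.8, 1.0, -1.3]
finger_gap: 0.0574
```

```bash
python3 - <<'E'
from h import *
pp,r,o=tool(); print(pp,o['eef_rot'],o['finger_gap'],o['ft_force'])
p=cams.grab_frame('wrist'); overlay(p,[],'w18.png'); store(p,'w18.npz')
print([(x['conf'],x['pixel']) for x in cams.look_for(p,'clip')[:2]])
p=load('w15.npz'); overlay(p,[],'w15c.png',(420,170,520,250),7)
q=cams.grab_frame('scene'); overlay(q,[],'s18.png',(330,80,440,200),5)
E
```

```text
[ 0.4457 -0.3247  0.268 ] [-3.1406  0.0026  2.9813] 0.057398373279111806 [-0.7746  0.9916 -1.2632]
[(0.87, [473.7, 216.3]), (0.68, [488.0, 219.3])]
```

View pics/w18.png

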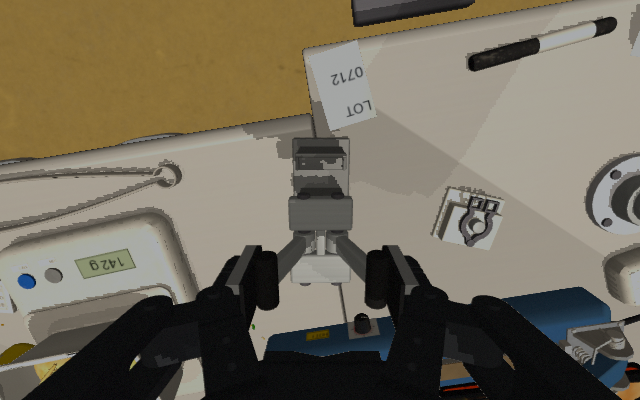

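View pics/w15c.png

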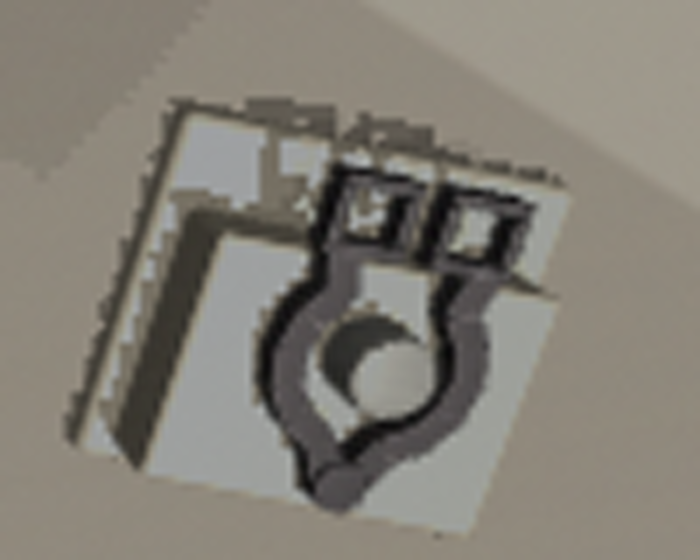

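View pics/s18.png

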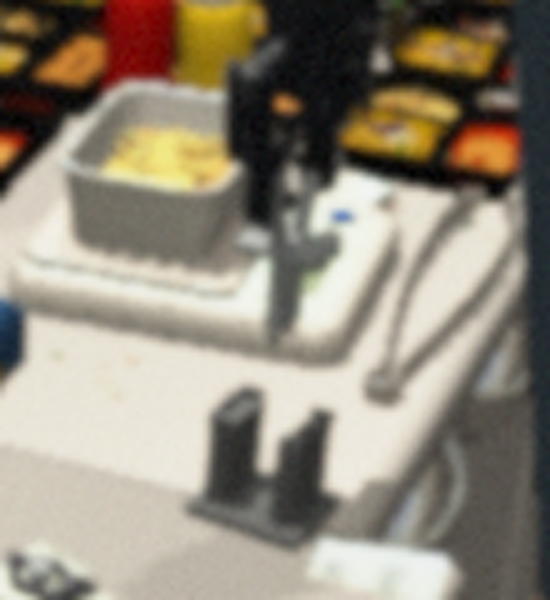

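```bash
python3 - <<'E'
from h import *
p=load('w15.npz')
g=lambda x,y,z:atz(p,[420+x/7,170+y/7],z)
a=g(380,215,.026);b=g(478,230,.026);d=b-a;print(a,b,np.linalg.norm(d),'yaw_y',np.arctan2(d[1],d[0]), 'tool yaw',np.arctan2(d[1],d[0])+np.pi/2)
m=(a+b)/2;print(m)
k=g(335,485,.026);print('knuckle',k,'len',k-m, np.linalg.norm(k-m), 'axis', np.arctan2(*(k-m)[1::-1]))
# block corners top z=.02
c=[g(225,235,.02),g(557,300,.02)]
d=c[1]-c[0];print('block edge yaw',np.arctan2(d[1],d[0])+np.pi/2,np.linalg.norm(d))
f=[g(180,105,.0),g(568,187,.0)];
print('pin top',g(395,380,.031))
E
```

```text
[ 0.4989 -0.1688  0.026 ] [ 0.5039 -0.1543  0.026 ] 0.015331918142120034 yaw_y 1.238335882147049 tool yaw 2.8091322089419455
[ 0.5014 -0.1615  0.026 ]
knuckle [ 0.5424 -0.1774  0.026 ] len [ 0.041  -0.0158  0.    ] 0.04392570012368269 axis -0.36857447923596
block edge yaw 2.766593853075493 0.053958868471697154
pin top [ 0.5238 -0.1697  0.031 ]
```

```bash
python3 - <<'E'
from h import *
move([.548,-.179,.24],2.78)
E
```

```text
shift [-3.142, 6.389, 1.024] turn [ 0.005 -0.007  1.442]
```

>>> arm_command([
  [0.67, [-0.5, 1, 0], [0, 0, 0.4]],
  [0.67, [-1.1, 2.2, 0.2], [0, 0, 0.8]],
  [0.67, [-1.7, 3.4, 0.4], [0, 0, 1.2]],
  [0.67, [-2.3, 4.7, 0.7], [0, 0, 1.44]],
  [0.67, [-2.9, 5.9, 1], [0, 0, 1.44]],
  [0.67, [-3.14, 6.4, 1], [0, 0, 1.44]],
  [0.67, [-3.14, 6.4, 1], [0, 0, 1.44]],
])

```text
time_s: 22.35
tool_pos: [0.5483, -0.1787, 0.241]
eef_rot: [3.141, -0.001, 2.781]
ft_force: [-0.7, -0.7, -0.6]
finger_gap: 0.057
```

```bash
python3 - <<'E'
from h import *
pp,r,o=tool(); print(pp,o['eef_rot'],o['finger_gap'],o['ft_force'])
p=cams.grab_frame('wrist'); overlay(p,[],'w19.png'); store(p,'w19.npz')
print([(x['conf'],x['pixel']) for x in cams.look_for(p,'clip')[:2]])
E
```

```text
[ 0.5483 -0.1787  0.241 ] [ 3.1415 -0.0007  2.7814] 0.05704958118472781 [-0.717  -0.7248 -0.5991]
[(0.98, [332.0, 150.6]), (0.82, [310.7, 151.6])]
```

View pics/w19.png

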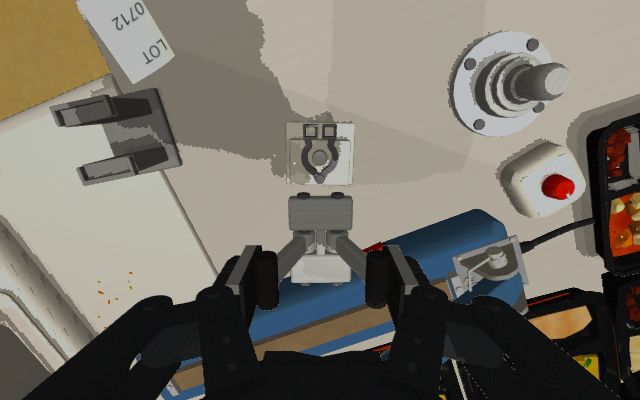

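```bash
cat >> h.py <<'E'
def cliplines(x,y,yaw,z):
    c,s=np.cos(yaw),np.sin(yaw); T=lambda a,b:[x+c*a-s*b,y+s*a+c*b,z]
    L=[]
    for k in(1,-1):
        for h in(.0065,.004):
            L.append([T(-.023+i*h,k*.0085+j*h) for i,j in((1,1),(1,-1),(-1,-1),(-1,1),(1,1))])
    L.append([T(.030,0),T(-.035,0)])
    return L
E
python3 - <<'E'
from h import *
p=load('w19.npz')
yaw=2.78-np.pi
m=np.array([.5014,-.1615]); x=m+.023*np.array([np.cos(yaw),np.sin(yaw)])
print(x)
overlay(p,[(*x,.026,.0115),(*x,.031,.007)],'ov19.png',(275,110,365,195),7,cliplines(*x,yaw,.026))
E
```

```text
[ 0.5229 -0.1696]
```

View pics/ov19.png

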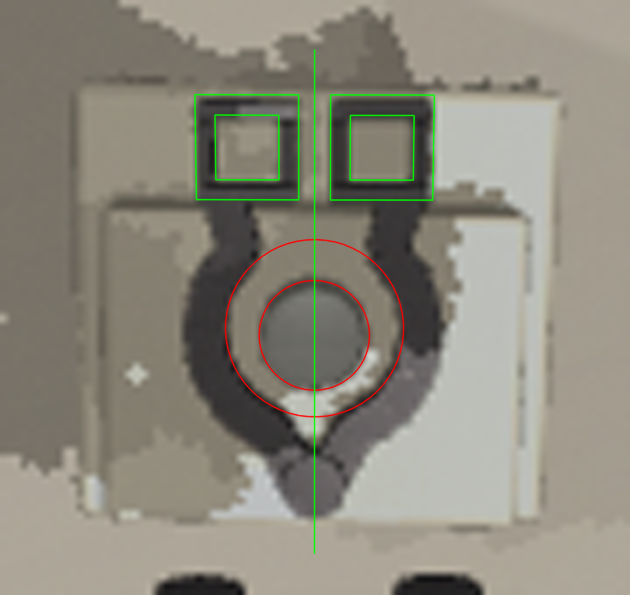

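```bash
python3 - <<'E'
from h import *
print(tool()[0],tool()[2]['eef_rot'])
move([.5018,-.1617,.185],2.785)
E
```

```text
[ 0.5479 -0.1797  0.2414] [-3.1415 -0.      2.7798]
shift [1.978, 0.021, 2.257] turn [-0.    -0.    -0.037]
```

>>> arm_command([
  [0.67, [1, 0, 0], [0, 0, 0]],
  [0.67, [1.98, 0.02, 0.5], [0, 0, 0]],
  [0.67, [1.98, 0.02, 1.3], [0, 0, 0]],
  [0.67, [1.98, 0.02, 2], [0, 0, 0]],
  [0.67, [1.98, 0.02, 2.2], [0, 0, 0]],
  [0.67, [1.98, 0.02, 2.2], [0, 0, 0]],
  [0.67, [1.98, 0.02, 2.2], [0, 0, 0]],
])

```text
time_s: 23.32
tool_pos: [0.5024, -0.1613, 0.1871]
eef_rot: [3.141, 0.001, 2.78]
ft_force: [-0.0, 0.1, -1.3]
finger_gap: 0.0574
```

```bash
python3 - <<'E'
from h import *
pp,r,o=tool(); print(pp,o['eef_rot'],o['finger_gap'],o['ft_force'])
p=cams.grab_frame('wrist'); overlay(p,[],'w20.png',(220,140,420,290),4,cliplines(.5229,-.1696,2.78-np.pi,.026)); store(p,'w20.npz')
q=cams.grab_frame('scene'); overlay(q,[],'s20.png',(290,140,390,220),7)
move([.5018,-.1617,.185],2.785)
E
```

```text
[ 0.5024 -0.1613  0.1871] [3.1413 0.0011 2.78  ] 0.0573559075152698 [-0.0317  0.0749 -1.3111]
shift [0.017, -0.03, 0.08] turn [ 0.002  0.008 -0.034]
```

View pics/w20.png

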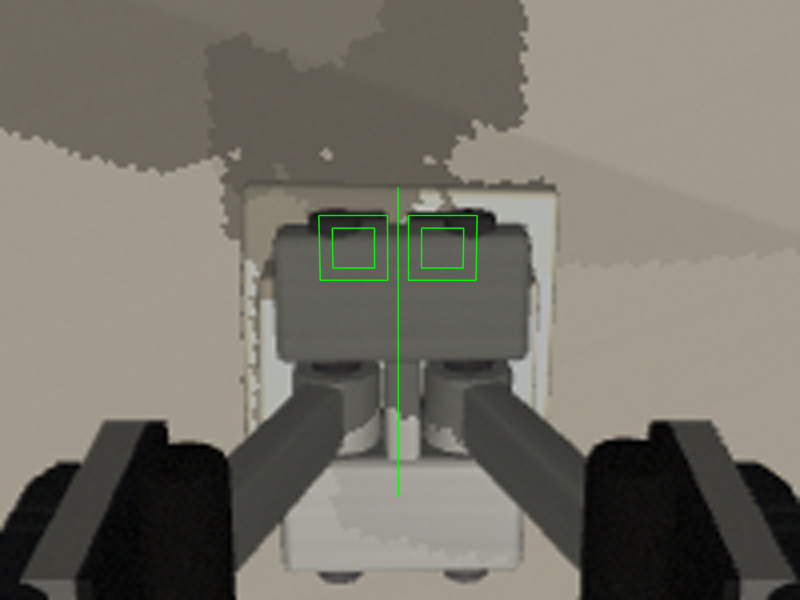

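View pics/s20.png

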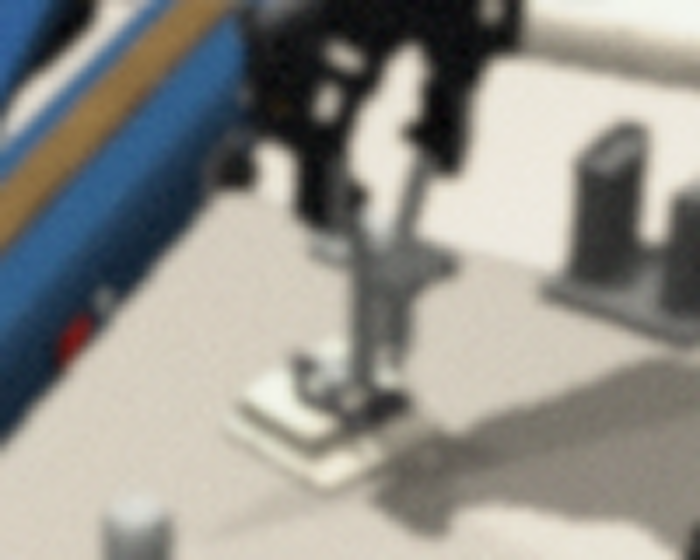

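```bash
python3 - <<'E'
from h import *
p=load('w20.npz'); pp,r,o=tool()
M=np.vstack([np.c_[r.as_matrix(),pp],[0,0,0,1]])
print(np.linalg.inv(M)@p['world_from_camera'])
X=np.array([.5014,-.1615,.026]); print('clip mid in tool',r.inv().apply(X-pp), proj(p,X))
# bridge plate edges at z: bridge top = origin z+4mm ; origin = TCP-.0912
z=pp[2]-.0912+.004
L=(278+.5)/4+220-.5;Rr=(527+.5)/4+220-.5
zz=140+(227.5)/4-.5, 140+(358)/4-.5
for u,v in((L,zz[0]),(Rr,zz[0]),(L,zz[1]),(Rr,zz[1])): print(r.inv().apply(atz(p,[u,v],z)-pp))
L=(285+.5)/4+220-.5;Rr=(522+.5)/4+220-.5; v=140+570/4-.5
for u in (L,Rr): print(r.inv().apply(atz(p,[u,v],z)-pp))
E
```

```text
[[ 0.0005 -0.9563 -0.2923  0.0741]
 [ 1.      0.0003  0.0006  0.0011]
 [-0.0005 -0.2923  0.9563 -0.0698]
 [ 0.      0.      0.      1.    ]]
clip mid in tool [ 0.001  -0.0008  0.161 ] [318.9709 201.5676]
[ 0.0272 -0.0156  0.0872]
[0.0272 0.0166 0.0872]
[ 0.009  -0.0161  0.0872]
[0.009  0.0171 0.0872]
[-0.0232 -0.0161  0.0872]
[-0.0232  0.0173  0.0872]
```

```bash
python3 - <<'E'
from h import *
yaw=2.78-np.pi
for f,rows in (('w19',(110+88/7)),('w20',(140+187/4))):
    p=load(f+'.npz')
    for z in (0,.004,.006,.008):
        # clip x of the plane pixel
        x=atz(p,[320,rows-.5],z)[:2]-[.5229,-.1696]
        print(f,z,x@[np.cos(yaw),np.sin(yaw)])
E
```

```text
w19 0 -0.028776288142029677
w19 0.004 -0.029012573458260797
w19 0.006 -0.029130716116376385
w19 0.008 -0.029248858774491973
w20 0 -0.02819237022462967
w20 0.004 -0.029252702446063216
w20 0.006 -0.029782868556780032
w20 0.008 -0.030313034667496797
```

>>> arm_command([
  [0.67, [-0.01, -0.04, 0], [0, 0, 0]],
  [0.67, [-0.01, -0.04, 0.2], [0, 0, 0]],
  [0.67, [-0.01, -0.04, 0.35], [0, 0, 0]],
  [0.67, [-0.01, -0.04, 0.5], [0, 0, 0]],
  [0.67, [-0.01, -0.04, 0.6], [0, 0, 0]],
  [0.67, [-0.01, -0.04, 0.6], [0, 0, 0]],
])

```text
time_s: 24.18
tool_pos: [0.502, -0.1619, 0.1712]
eef_rot: [3.141, -0.0, 2.78]
ft_force: [-0.0, -0.2, -0.8]
finger_gap: 0.0571
```

```bash
python3 - <<'E'
from h import *
pp,r,o=tool(); print(pp,o['eef_rot'],o['finger_gap'],o['ft_force'],o['wrist_torque'])
p=cams.grab_frame('wrist'); overlay(p,[],'w21.png',(220,140,420,290),4); store(p,'w21.npz')
q=cams.grab_frame('scene'); overlay(q,[],'s21.png',(290,140,390,220),7)
E
```

```text
[ 0.502  -0.1619  0.1712] [ 3.1413 -0.0002  2.7804] 0.05706706966969429 [-0.0468 -0.2101 -0.782 ] [-0.0288  0.0096 -0.0275]
```

View pics/w21.png

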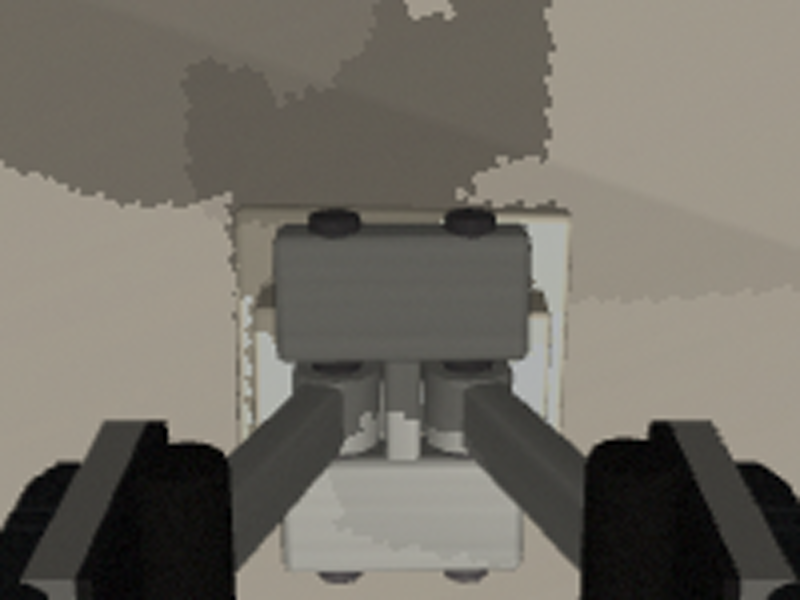

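View pics/s21.png

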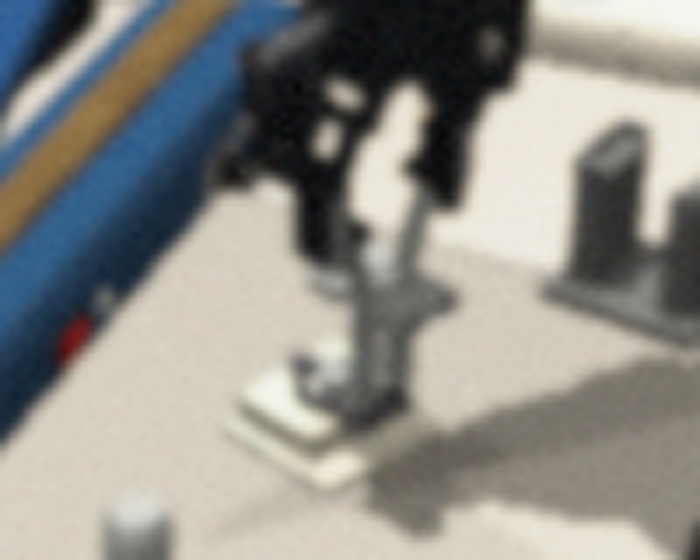

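>>> arm_command([
  [0.67, [0, 0, 0.1], [0, 0, 0]],
  [0.67, [0, 0, 0.18], [0, 0, 0]],
  [0.67, [0, 0, 0.18], [0, 0, 0]],
  [0.67, [0, 0, 0.18], [0, 0, 0]],
])

```text
time_s: 24.78
tool_pos: [0.5021, -0.162, 0.167]
eef_rot: [3.141, 0.0, 2.78]
ft_force: [-0.7, -0.6, -1.0]
finger_gap: 0.057
```

```bash
python3 - <<'E'
from h import *
pp,r,o=tool(); print(pp,o['eef_rot'],o['finger_gap'],o['ft_force'],o['wrist_torque'])
E
```

```text
[ 0.5021 -0.162   0.167 ] [3.1413 0.0002 2.7804] 0.05698582719871186 [-0.6516 -0.6179 -0.9895] [-0.0641 -0.007   0.0189]
```

>>> arm_command([
  [0.64, [0, 0, -0.02], [0, 0, 0]],
  [0.61, [0, 0, -0.04], [0, 0, 0]],
  [0.58, [0, 0, -0.06], [0, 0, 0]],
  [0.55, [0, 0, -0.09], [0, 0, 0]],
  [0.55, [0, 0, -0.09], [0, 0, 0]],
], newtons=50)

```text
time_s: 25.4
tool_pos: [0.5021, -0.162, 0.1692]
eef_rot: [3.141, 0.0, 2.78]
ft_force: [0.0, -1.2, 1.1]
finger_gap: 0.0472
```

```bash
python3 - <<'E'
from h import *
pp,r,o=tool(); print(pp,o['eef_rot'],o['finger_gap'],o['ft_force'],o['wrist_torque'])
p=cams.grab_frame('wrist'); overlay(p,[],'w22.png',(220,140,420,290),4); store(p,'w22.npz')
q=cams.grab_frame('scene'); overlay(q,[],'s22.png',(290,140,390,220),7)
E
```

```text
[ 0.5021 -0.162   0.1692] [3.1413 0.0003 2.7803] 0.04715779796791983 [ 0.0346 -1.1678  1.0687] [-0.304   0.167   0.0122]
```

View pics/w22.png

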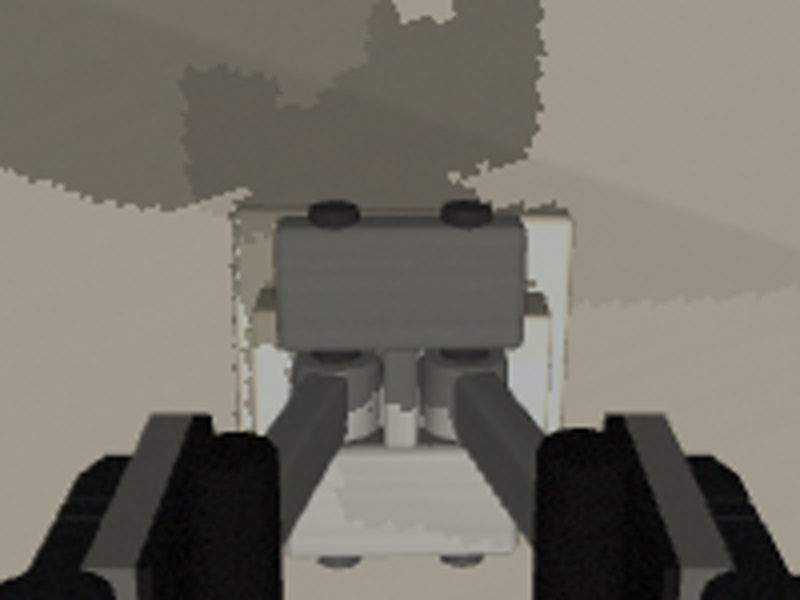

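View pics/s22.png

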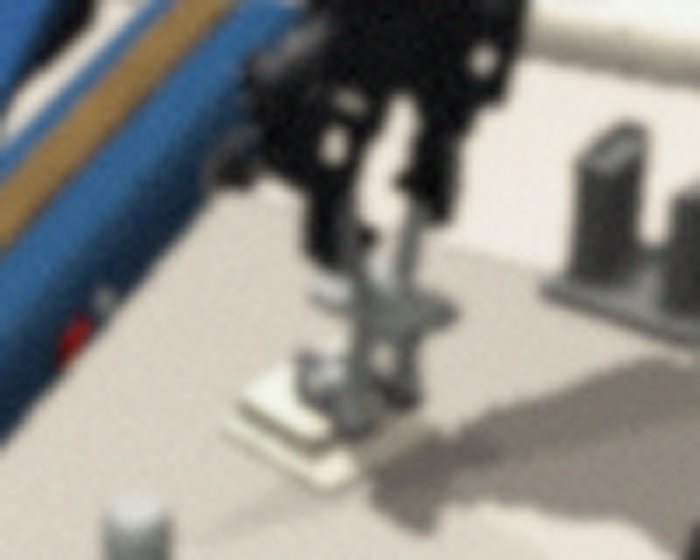

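>>> arm_command([
  [0.52, [0, 0, -0.03], [0, 0, 0]],
  [0.49, [0, 0, -0.06], [0, 0, 0]],
  [0.46, [0, 0, -0.1], [0, 0, 0]],
  [0.44, [0, 0, -0.13], [0, 0, 0]],
  [0.43, [0, 0, -0.13], [0, 0, 0]],
  [0.43, [0, 0, -0.13], [0, 0, 0]],
], newtons=50)

```text
time_s: 26.25
tool_pos: [0.5021, -0.162, 0.1724]
eef_rot: [3.141, 0.0, 2.78]
ft_force: [0.0, -0.1, -1.6]
finger_gap: 0.0366
```

```bash
python3 - <<'E'
from h import *
pp,r,o=tool(); print(pp,o['eef_rot'],o['finger_gap'],o['ft_force'],o['wrist_torque'])
p=cams.grab_frame('wrist'); overlay(p,[],'w23.png',(220,140,420,290),4); store(p,'w23.npz')
q=cams.grab_frame('scene'); overlay(q,[],'s23.png',(290,140,390,220),7)
E
```

```text
[ 0.5021 -0.162   0.1724] [3.1413 0.0001 2.7803] 0.03657835139637992 [ 0.0302 -0.0969 -1.629 ] [-0.0318  0.0238 -0.011 ]
```

View pics/w23.png

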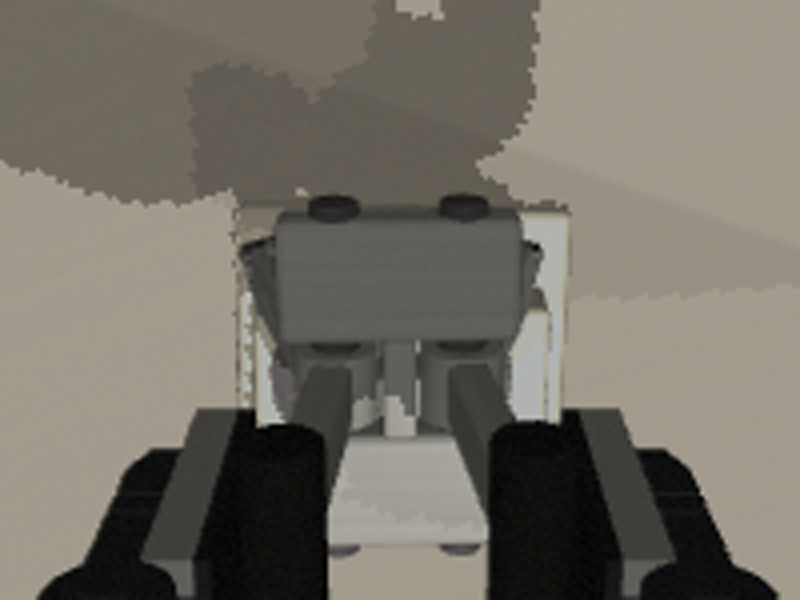

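View pics/s23.png

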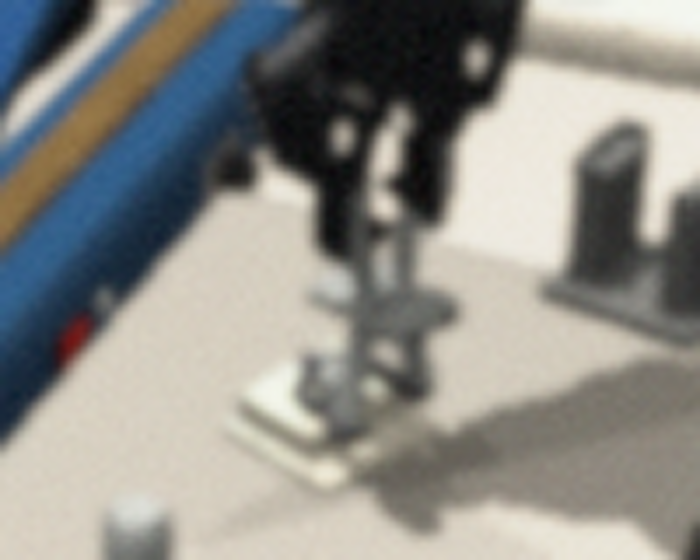

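>>> arm_command([
  [0.43, [0, 0, -0.2], [0, 0, 0]],
  [0.43, [0, 0, -0.5], [0, 0, 0]],
  [0.43, [0, 0, -0.9], [0, 0, 0]],
  [0.43, [0, 0, -1.5], [0, 0, 0]],
  [0.43, [0, 0, -2.2], [0, 0, 0]],
  [0.43, [0, 0, -2.8], [0, 0, 0]],
  [0.43, [0, 0, -2.8], [0, 0, 0]],
  [0.43, [0, 0, -2.8], [0, 0, 0]],
])

```text
time_s: 27.35
tool_pos: [0.5019, -0.162, 0.242]
eef_rot: [3.141, -0.0, 2.78]
ft_force: [0.0, 0.1, -0.3]
finger_gap: 0.0368
```

```bash
python3 - <<'E'
from h import *
pp,r,o=tool(); print(pp,o['eef_rot'],o['finger_gap'],o['ft_force'],o['wrist_torque'])
p=cams.grab_frame('wrist'); overlay(p,[],'w24.png'); overlay(p,[],'w24z.png',(220,140,420,290),4); store(p,'w24.npz')
q=cams.grab_frame('scene'); overlay(q,[],'s24.png',(290,120,390,220),6); store(q,'s24.npz')
E
```

```text
[ 0.5019 -0.162   0.242 ] [ 3.1414 -0.0004  2.7803] 0.03676134532828905 [ 0.0074  0.1086 -0.2614] [-0.0849 -0.0117  0.0233]
```

View pics/w24z.png

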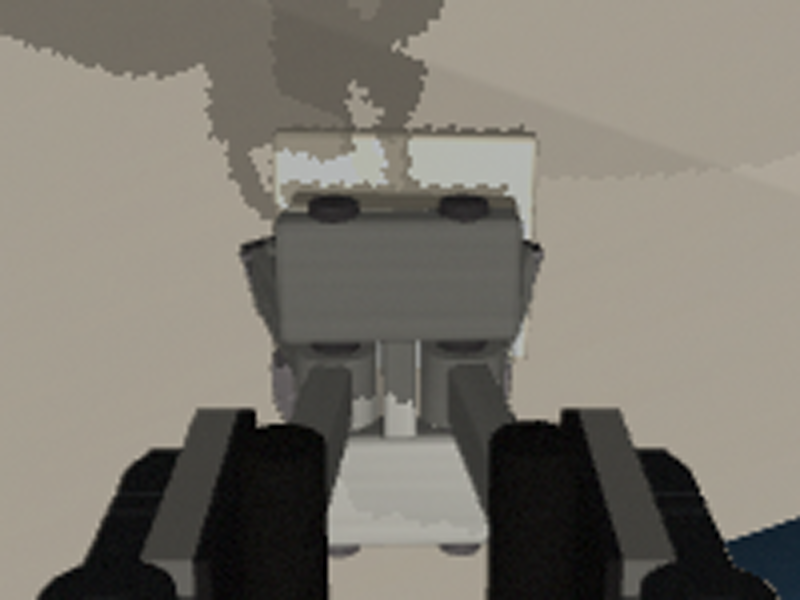

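View pics/s24.png

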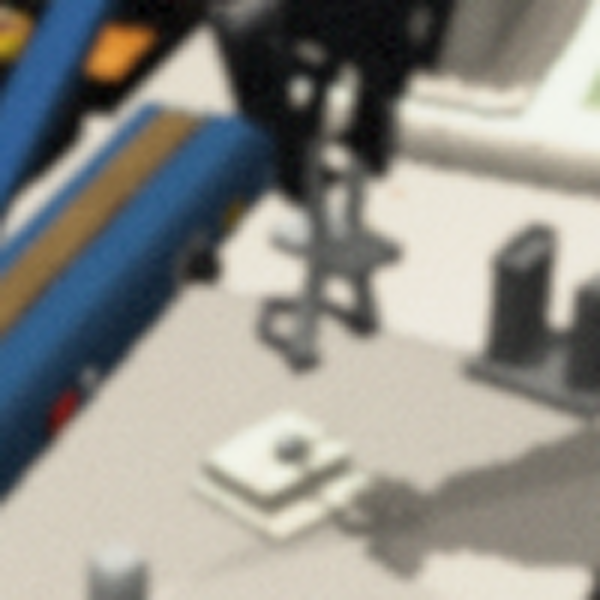

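```bash
python3 - <<'E'
from h import *
from scipy.optimize import least_squares
C=np.array([[0,-.9567,-.2912,.0747],[1,0,.0005,0],[0,-.2912,.9567,-.0697],[0,0,0,1.]])
K=np.array(load('w24.npz')['camera_matrix'])
def pj(X):
    c=C[:3,:3].T@(np.array(X)-C[:3,3]); u=K@c; return u[:2]/u[2]
def px(x,y): return np.array([(x+.5)/4+220-.5,(y+.5)/4+140-.5])
def fit(obs):
    # corners: far plate TL,TR ; near plate BL,BR of bridge top (x=+-.025,y=+-.017)
    M=[(.025,-.017),(.025,.017),(-.025,-.017),(-.025,.017)]
    def f(v):
        x,y,z,pit=v
        r=[]
        for (a,b),o in zip(M,obs):
            X=[x+a*np.cos(pit),y+b,z-a*np.sin(pit)]
            r+=list(pj(X)-o)
        return np.array(r)
    s=least_squares(f,[0,0,.087,0]); return s.x,s.cost
print(fit([px(277,227),px(527,227),px(285,570),px(522,570)]))
print(fit([px(278,213),px(520,213),px(286,545),px(516,545)]))
E
```

```text
(array([ 0.0008, -0.0007,  0.0927, -0.1072]), np.float64(0.04761750836277649))
(array([ 0.0011, -0.0011,  0.0988, -0.097 ]), np.float64(0.0826244715484698))
```

```bash
cat >> h.py <<'E'
def ringlines(pp,yaw,dz=.1464,off=.017,zt=None):
    """spread ring held: TCP pp, tool yaw; lines of top & bottom outline"""
    c,s=np.cos(yaw+np.pi),np.sin(yaw+np.pi); zt=pp[2]-dz if zt is None else zt
    ox=pp[0]+off*c; oy=pp[1]+off*s
    T=lambda a,b,z:[ox+c*a-s*b,oy+s*a+c*b,z]
    L=[]
    for z in (zt,zt-.006):
        for k in (1,-1):
            cy=k*.0195;cx=-.017
            L.append([T(cx+i*.0065,cy+j*.0065,z) for i,j in((1,1),(1,-1),(-1,-1),(-1,1),(1,1))])
        L.append([T(.015*np.cos(t),.015*np.sin(t),z) for t in np.linspace(-2.2,2.2,40)])
        L.append([T(.020,0,z),T(.024,0,z)])
    return L
E
python3 - <<'E'
from h import *
p=load('s24.npz')
pp=np.array([.5019,-.162,.242])
overlay(p,[],'ovs24.png',(310,140,370,200),10,ringlines(pp,2.78))
a=proj(p,[.5014,-.1615,.02]);b=proj(p,[.5014,-.1615,.0896]);print(a,b,b-a)
E
```

```text
[343.3929 199.0774] [344.4209 177.6678] [  1.028  -21.4096]
```

View pics/ovs24.png

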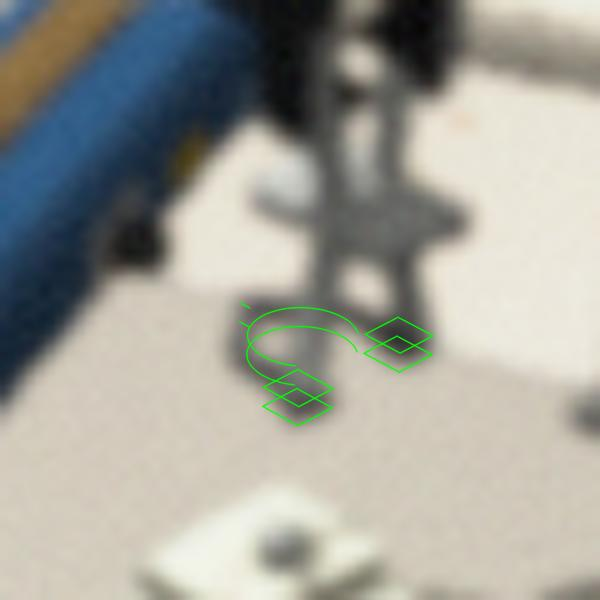

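```bash
python3 - <<'E'
from h import *
p=load('w24.npz'); pp=np.array([.5019,-.162,.242])
overlay(p,[],'ov24r.png',(265,185,375,265),7)
overlay(p,[],'ov24.png',(265,185,375,265),7,ringlines(pp,2.78))
p=load('s24.npz'); overlay(p,[],'s24zz.png',(310,150,370,200),12)
E
```

```text
(no output)
```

View pics/ov24r.png

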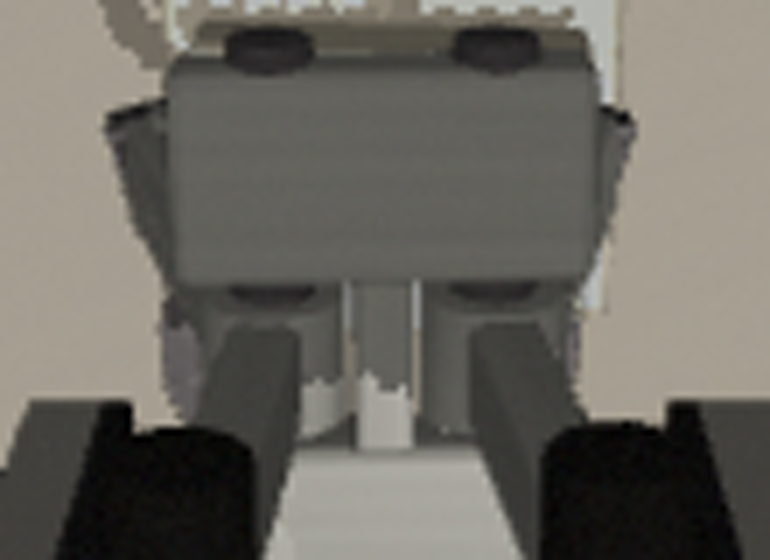

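View pics/ov24.png

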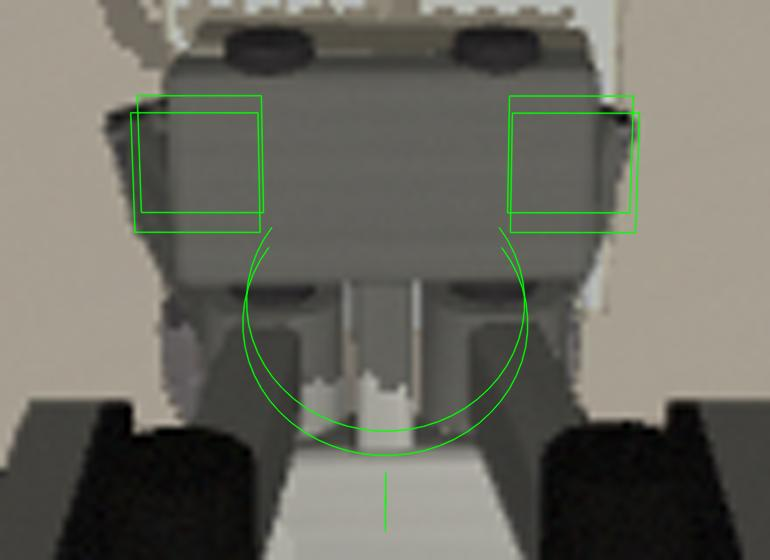

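View pics/s24zz.png

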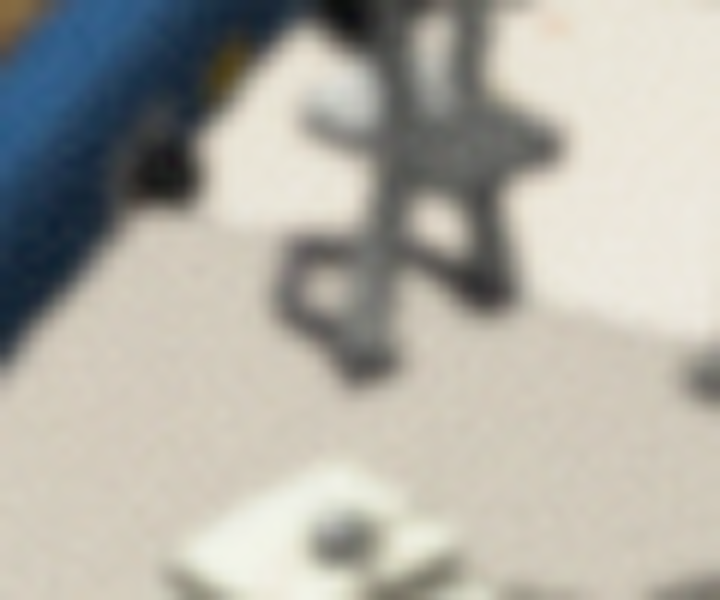

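```bash
cat >> h.py <<'E'
def ring2(pp,yaw,dz=.1464,off=.017,a=.27,pit=0.,offy=0.,yr=0.):
    """clip frame: clip_center=(-.002,0); pit: rotation so that knuckle is lower(+)"""
    c,s=np.cos(yaw+np.pi+yr),np.sin(yaw+np.pi+yr)
    def W(x,y,z):
        x=x+.002; 
        zz=pp[2]-dz+z-pit*(x+.017); xx=x+off
        return [pp[0]+c*xx-s*(y+offy),pp[1]+s*xx+c*(y+offy),zz]
    L=[]
    for k in (1,-1):
        def H(x,y):
            u,v=x-.020,k*y
            u,v=u*np.cos(a)+v*np.sin(a),-u*np.sin(a)+v*np.cos(a)
            return u+.020,k*v
        for z in (0,-.006):
            for h in (.0065,):
                L.append([W(*H(-.023+i*h,k*(.0085+j*h)),z) for i,j in((1,1),(1,-1),(-1,-1),(-1,1),(1,1))])
            for r in (.0115,.0165):
                L.append([W(*H(r*np.cos(t),k*r*np.sin(t)),z) for t in np.linspace(.5,2.4,30)])
    return L
E
python3 - <<'E'
from h import *
p=load('w24.npz'); pp=np.array([.5019,-.162,.242])
overlay(p,[],'ov24.png',(265,185,375,265),7,ring2(pp,2.78))
p=load('s24.npz'); overlay(p,[],'ovs24.png',(310,150,370,200),12,ring2(pp,2.78))
E
```

```text
(no output)
```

View pics/ov24.png

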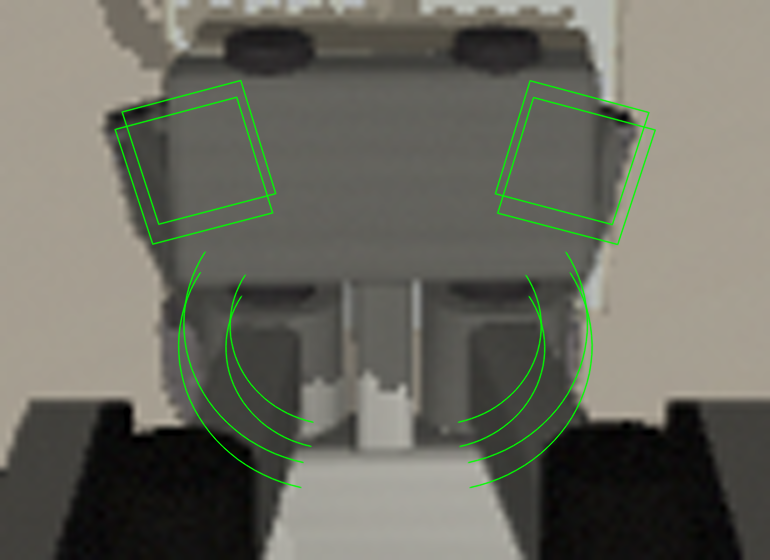

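View pics/ovs24.png

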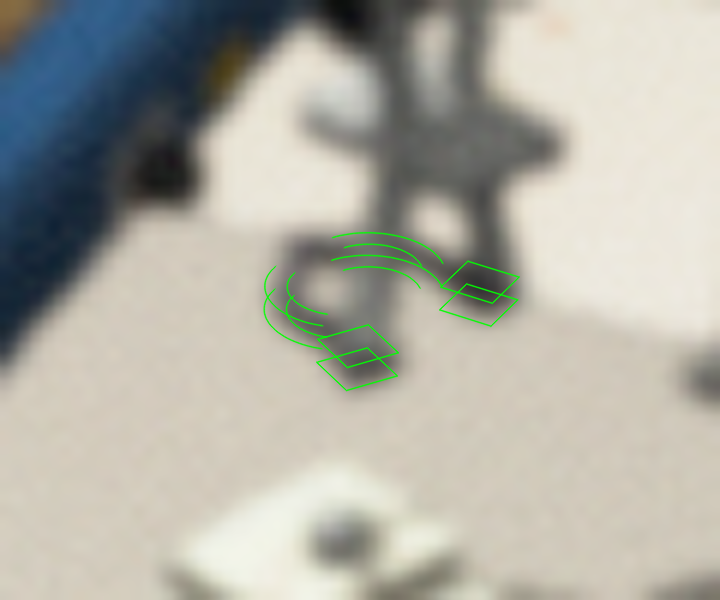

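```bash
python3 - <<'E'
from h import *
pp,r,o=tool(); print(pp,o['eef_rot'])
move([.508,.0125,.25],2.785)
E
```

```text
[ 0.5018 -0.1619  0.2418] [ 3.1414 -0.0009  2.7803]
shift [2.234, 6.615, -0.325] turn [ 0.002 -0.007 -0.034]
```

>>> arm_command([
  [0.43, [0.1, 0.4, -0.2], [0, 0, 0]],
  [0.43, [0.4, 1.2, -0.35], [0, 0, 0]],
  [0.43, [0.8, 2.4, -0.35], [0, 0, 0]],
  [0.43, [1.2, 3.6, -0.35], [0, 0, 0]],
  [0.43, [1.6, 4.8, -0.35], [0, 0, 0]],
  [0.43, [2, 5.8, -0.35], [0, 0, 0]],
  [0.43, [2.2, 6.5, -0.35], [0, 0, 0]],
  [0.43, [2.23, 6.6, -0.35], [0, 0, 0]],
])

```text
time_s: 28.45
tool_pos: [0.5083, 0.0131, 0.2512]
eef_rot: [3.141, 0.0, 2.782]
ft_force: [0.1, -0.7, -1.7]
finger_gap: 0.0371
```

>>> arm_command([
  [0.43, [0, 0, 0], [0, 0, 0]],
  [0.43, [0, 0, 0], [0, 0, 0]],
])

```text
time_s: 28.7
tool_pos: [0.5083, 0.0114, 0.2512]
eef_rot: [3.141, 0.0, 2.779]
ft_force: [0.3, 0.5, -1.6]
finger_gap: 0.0369
```

```bash
python3 - <<'E'
from h import *
pp,r,o=tool(); print(pp,o['eef_rot'],o['finger_gap'],o['ft_force'])
p=cams.grab_frame('wrist'); store(p,'w25.npz'); overlay(p,[],'w25.png',(220,100,420,250),4)
x=(.5239,.0065)
overlay(p,[(*x,.012,.045),(*x,.032,.026),(*x,.041,.021),(*x,.071,.013)],'ov25.png',(220,100,420,250),4,ring2(pp,o['eef_rot'][2]))
q=cams.grab_frame('scene'); store(q,'s25.npz'); overlay(q,[],'s25.png',(275,140,345,260),6)
overlay(q,[(*x,.012,.045),(*x,.032,.026),(*x,.041,.021),(*x,.078,.009)],'ovs25.png',(275,140,345,260),6,ring2(pp,o['eef_rot'][2]))
E
```

```text
[0.5083 0.0114 0.2512] [3.1415 0.0001 2.7794] 0.03690395149961732 [ 0.2958  0.4919 -1.6447]
```

View pics/w25.png

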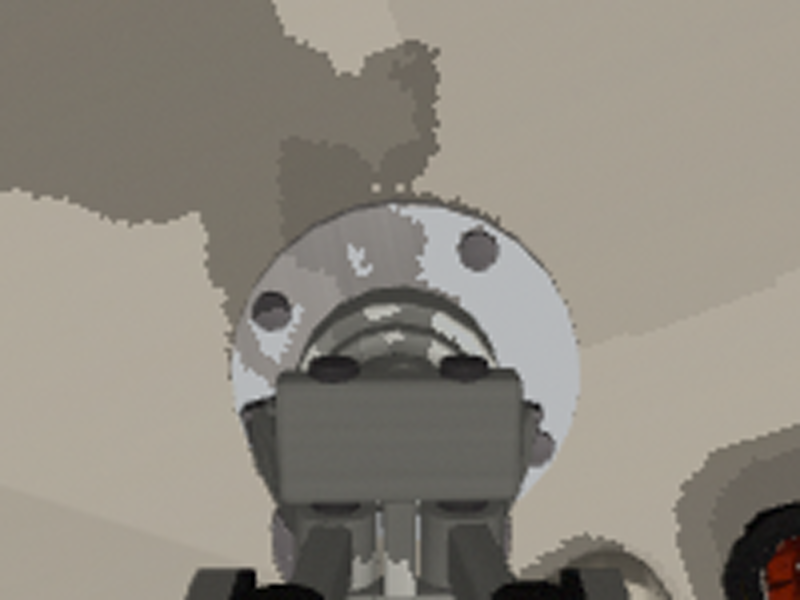

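View pics/ov25.png

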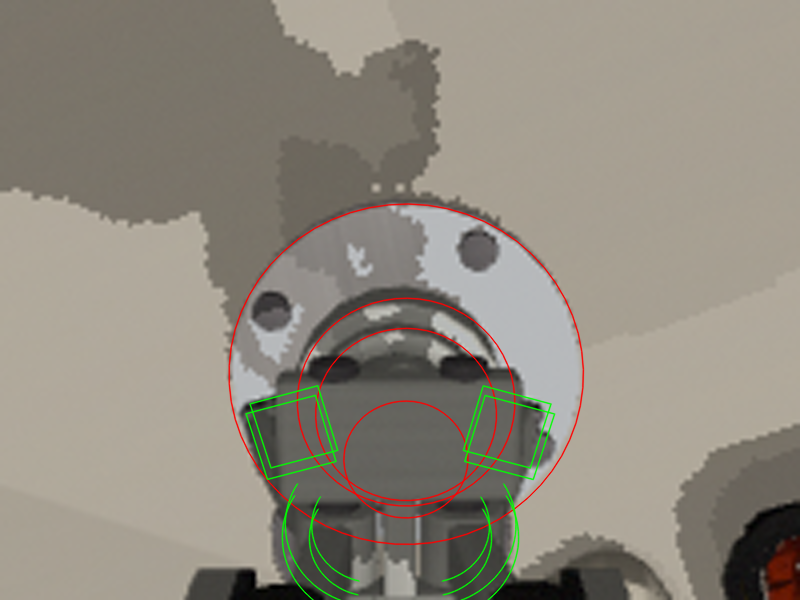

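View pics/s25.png

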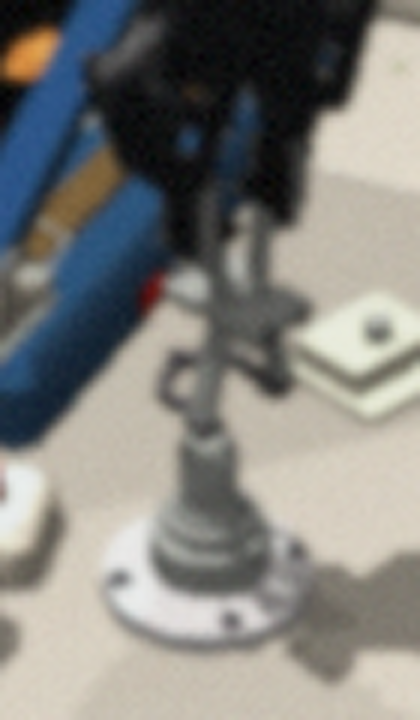

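View pics/ovs25.png

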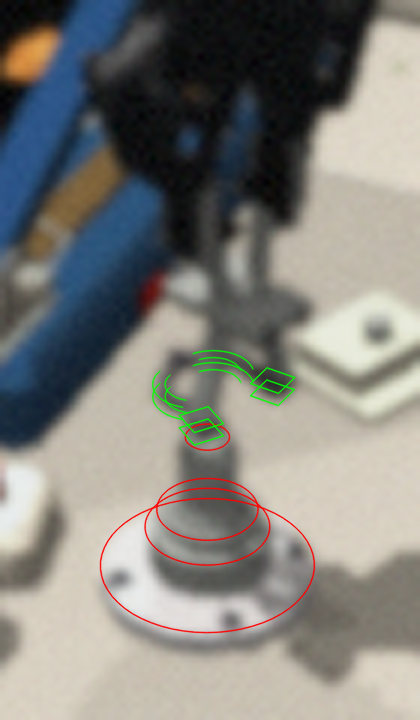

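```bash
python3 - <<'E'
from h import *
from scipy.optimize import least_squares
p=load('w25.npz'); g=cv2.GaussianBlur(cv2.cvtColor(p['image'],cv2.COLOR_RGB2GRAY),(0,0),.7).astype(float)
pp=np.array([.5083,.0114,.2512]); yaw=2.7794
x0=np.array([.5239,.0065])
pts=[]
for t in np.linspace(0,2*np.pi,180,endpoint=False):
    rr=np.arange(.040,.0505,.0003); prof=[]
    for r in rr:
        u=proj(p,[x0[0]+r*np.cos(t),x0[1]+r*np.sin(t),.012]); prof.append(cv2.getRectSubPix(g.astype(np.float32),(1,1),(float(u[0]),float(u[1])))[0,0])
    d=np.diff(prof); i=np.argmin(d)
    u=proj(p,[x0[0]+.045*np.cos(t),x0[1]+.045*np.sin(t),.012])
    if d[i]<-6 and 4<i<len(d)-4: pts.append([t,rr[i],u[0],u[1]])
pts=np.array(pts); 
keep=pts[:,3]<205
pts=pts[keep]; print(len(pts))
X=x0+np.c_[pts[:,1]*np.cos(pts[:,0]),pts[:,1]*np.sin(pts[:,0])]
f=lambda v:np.hypot(*(X-v[:2]).T)-v[2]
s=least_squares(f,[*x0,.045],loss='soft_l1',f_scale=.0003); print(s.x,np.abs(s.fun).mean())
f2=lambda v:np.hypot(*(X-v[:2]).T)-.045
s=least_squares(f2,x0,loss='soft_l1',f_scale=.0003); print(s.x)
E
```

```text
45
[0.523  0.0066 0.0438] 0.00020134677240616798
[0.5243 0.0061]
```

>>> arm_command([
  [0.43, [0.02, 0.1, 0], [0, 0, 0]],
  [0.43, [0.02, 0.1, 0.2], [0, 0, 0]],
  [0.43, [0.02, 0.1, 0.45], [0, 0, 0]],
  [0.43, [0.02, 0.1, 0.7], [0, 0, 0]],
  [0.43, [0.02, 0.1, 0.9], [0, 0, 0]],
  [0.43, [0.02, 0.1, 1], [0, 0, 0]],
  [0.43, [0.02, 0.1, 1], [0, 0, 0]],
])

```text
time_s: 29.68
tool_pos: [0.5086, 0.0146, 0.2261]
eef_rot: [3.141, -0.0, 2.78]
ft_force: [-0.0, 0.5, -1.7]
finger_gap: 0.0369
```

```bash
python3 - <<'E'
from h import *
pp,r,o=tool(); print(pp,o['eef_rot'],o['finger_gap'],o['ft_force'],o['wrist_torque'])
p=cams.grab_frame('wrist'); store(p,'w26.npz')
x=(.5239,.0065)
overlay(p,[(*x,.012,.045),(*x,.071,.013)],'ov26.png',(220,100,420,250),4,ring2(pp,o['eef_rot'][2]))
q=cams.grab_frame('scene'); store(q,'s26.npz'); overlay(q,[],'s26.png',(280,170,340,250),8)
E
```

```text
[0.5086 0.0146 0.2261] [ 3.1414 -0.      2.7803] 0.036912926131326435 [-0.0024  0.4855 -1.7325] [-0.0086  0.0261  0.007 ]
```

View pics/ov26.png

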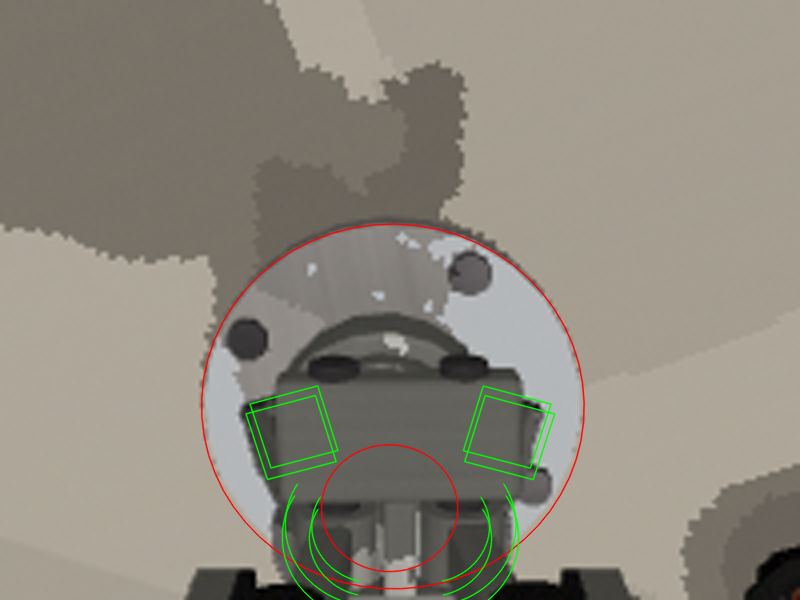

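View pics/s26.png

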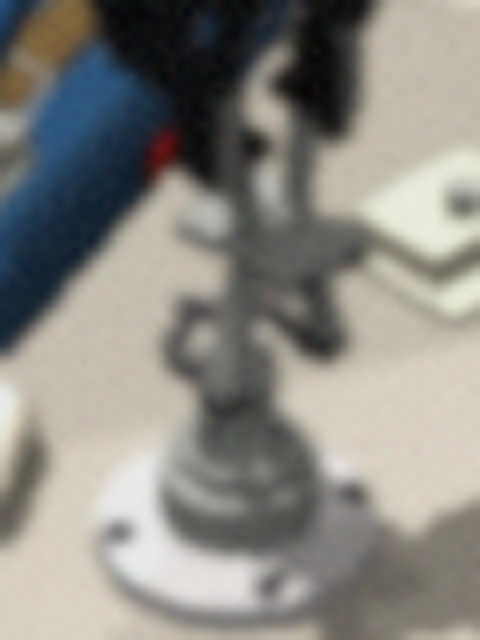

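>>> arm_command([
  [0.43, [0, -0.02, 0.1], [0, 0, 0]],
  [0.43, [0, -0.02, 0.25], [0, 0, 0]],
  [0.43, [0, -0.02, 0.4], [0, 0, 0]],
  [0.43, [0, -0.02, 0.55], [0, 0, 0]],
  [0.43, [0, -0.02, 0.7], [0, 0, 0]],
  [0.43, [0, -0.02, 0.8], [0, 0, 0]],
  [0.43, [0, -0.02, 0.8], [0, 0, 0]],
])

```text
time_s: 30.65
tool_pos: [0.5084, 0.0141, 0.206]
eef_rot: [3.141, -0.0, 2.78]
ft_force: [-1.5, -0.2, -1.1]
finger_gap: 0.0371
```

```bash
python3 - <<'E'
from h import *
pp,r,o=tool(); print(pp,o['eef_rot'],o['finger_gap'],o['ft_force'],o['wrist_torque'])
p=cams.grab_frame('wrist'); store(p,'w27.npz')
x=(.5239,.0065)
overlay(p,[(*x,.012,.045),(*x,.071,.013)],'ov27.png',(220,100,420,250),4)
q=cams.grab_frame('scene'); store(q,'s27.npz'); overlay(q,[],'s27.png',(280,170,340,250),8)
E
```

```text
[0.5084 0.0141 0.206 ] [ 3.1414 -0.0001  2.7803] 0.03705292811254842 [-1.4859 -0.2434 -1.108 ] [-0.0194  0.0294  0.0918]
```

View pics/ov27.png

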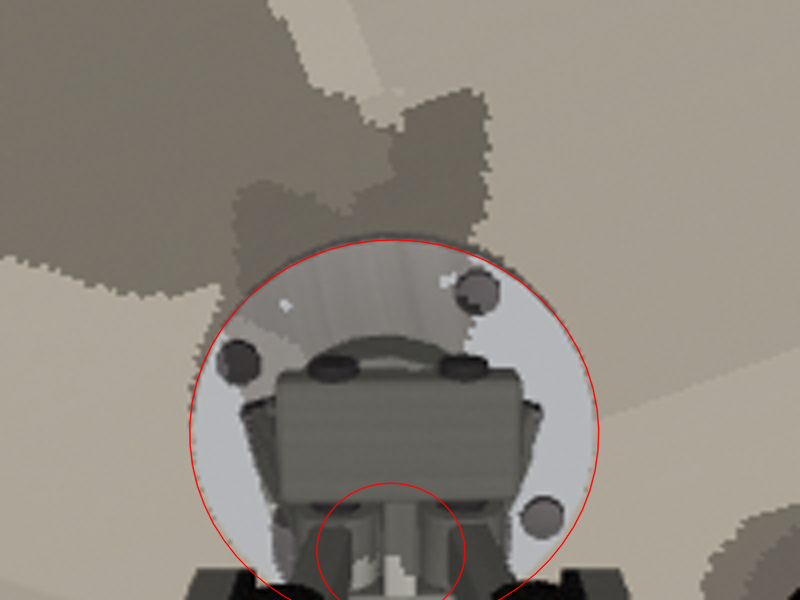

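View pics/s27.png

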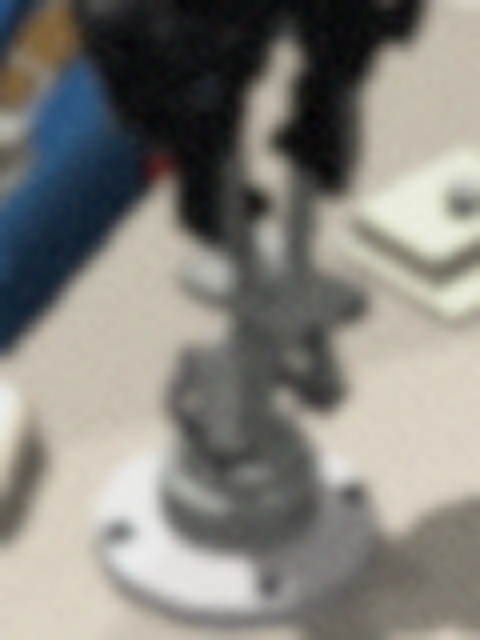

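>>> arm_command([
  [0.43, [0.03, 0, 0], [0, 0, 0]],
  [0.43, [0.03, 0, 0], [0, 0, 0]],
  [0.43, [0.03, 0, 0], [0, 0, 0]],
])

```text
time_s: 31.12
tool_pos: [0.5078, 0.0143, 0.2063]
eef_rot: [3.141, 0.0, 2.78]
ft_force: [0.5, -1.0, -1.2]
finger_gap: 0.0369
```

```bash
python3 - <<'E'
from h import *
for i in range(4):
    pp,r,o=tool(); print(pp,o['finger_gap'],o['ft_force'],o['wrist_torque']); cams.grab_frame('top')
E
```

```text
[0.5078 0.0143 0.2063] 0.03688199360139428 [ 0.5093 -0.9825 -1.2386] [ 0.0242  0.0329 -0.0004]
[0.5078 0.0144 0.2063] 0.0369172728515302 [ 0.4532  0.1795 -1.9067] [-0.0267  0.0455 -0.0123]
[0.5078 0.0144 0.2062] 0.03705186847079166 [-0.1791  0.3329 -1.571 ] [-0.0113 -0.0014 -0.0121]
[0.5078 0.0144 0.2062] 0.03675033403096411 [-0.4876  0.2012 -2.1807] [-0.043  -0.0382 -0.0339]
```

>>> arm_command([
  [0.43, [0, 0, 0.1], [0, 0, 0]],
  [0.43, [0, 0, 0.2], [0, 0, 0]],
  [0.43, [0, 0, 0.3], [0, 0, 0]],
  [0.43, [0, 0, 0.36], [0, 0, 0]],
  [0.43, [0, 0, 0.36], [0, 0, 0]],
])

```text
time_s: 31.95
tool_pos: [0.5077, 0.0144, 0.1971]
eef_rot: [3.141, -0.0, 2.78]
ft_force: [0.5, -0.7, -1.1]
finger_gap: 0.0368
```

```bash
python3 - <<'E'
from h import *
for i in range(3):
    pp,r,o=tool(); print(pp,o['finger_gap'],o['ft_force'],o['wrist_torque']); cams.grab_frame('top')
p=cams.grab_frame('wrist'); store(p,'w28.npz')
overlay(p,[],'w28.png',(220,100,420,250),4)
q=cams.grab_frame('scene'); store(q,'s28.npz'); overlay(q,[],'s28.png',(280,170,340,250),8)
E
```

```text
[0.5077 0.0144 0.1971] 0.03681790033013062 [ 0.5402 -0.6858 -1.1386] [ 0.0317 -0.0049 -0.003 ]
[0.5078 0.0144 0.1972] 0.03666283236782726 [ 0.128  -0.2559 -1.3097] [ 0.029  -0.0159  0.0372]
[0.5078 0.0144 0.1972] 0.03691084831725999 [-0.1175  0.12   -0.4157] [ 0.0172 -0.0119 -0.0415]
```

View pics/s28.png

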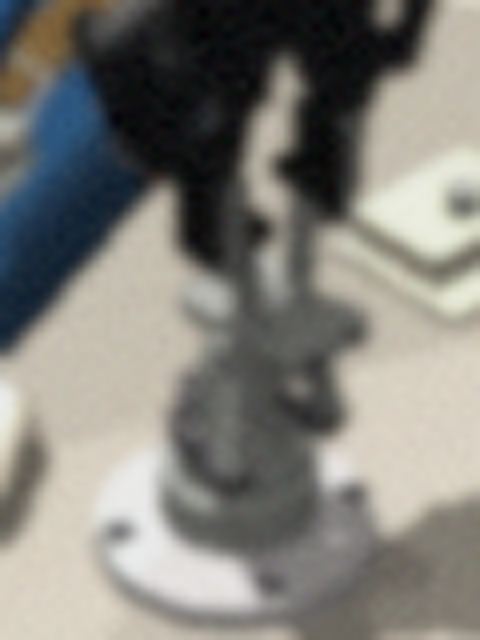

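View pics/w28.png

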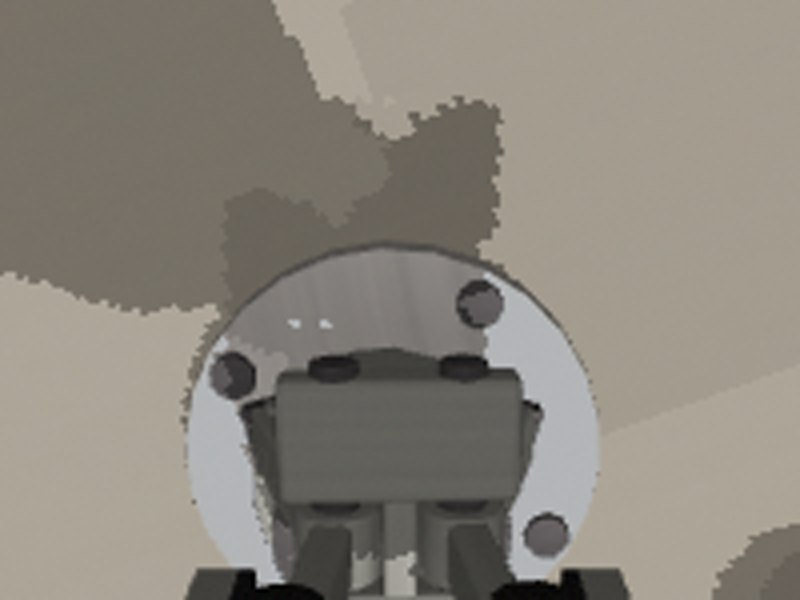

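>>> arm_command([
  [0.43, [0, 0, 0.06], [0, 0, 0]],
  [0.43, [0, 0, 0.12], [0, 0, 0]],
  [0.43, [0, 0, 0.16], [0, 0, 0]],
  [0.43, [0, 0, 0.16], [0, 0, 0]],
])

```text
time_s: 32.7
tool_pos: [0.5077, 0.0144, 0.1931]
eef_rot: [3.141, -0.0, 2.78]
ft_force: [-0.3, -0.8, -1.5]
finger_gap: 0.0368
```

```bash
python3 - <<'E'
from h import *
for i in range(3):
    pp,r,o=tool(); print(pp,o['ft_force'],o['wrist_torque']); cams.grab_frame('top')
E
```

```text
[0.5077 0.0144 0.1931] [-0.2874 -0.8002 -1.5245] [-0.042   0.0102 -0.0225]
[0.5077 0.0144 0.1932] [ 0.9169  0.5379 -2.5551] [ 0.0185  0.0153 -0.0042]
[0.5078 0.0143 0.1932] [-0.692   0.319  -1.4582] [-0.0051 -0.008  -0.0355]
```

>>> arm_command([
  [0.43, [0, 0, 0.03], [0, 0, 0]],
  [0.43, [0, 0, 0.06], [0, 0, 0]],
  [0.43, [0, 0, 0.06], [0, 0, 0]],
])

```text
time_s: 33.22
tool_pos: [0.5079, 0.0144, 0.1919]
eef_rot: [3.141, 0.001, 2.78]
ft_force: [-0.5, -0.6, 2.2]
finger_gap: 0.037
```

```bash
python3 - <<'E'
from h import *
for i in range(3):
    pp,r,o=tool(); print(pp,o['ft_force'],o['wrist_torque']); cams.grab_frame('top')
E
```

```text
[0.5079 0.0144 0.1919] [-0.4858 -0.6137  2.2193] [-0.0132  0.1024 -0.0527]
[0.5079 0.0144 0.1919] [-1.5344  0.6637  3.0476] [0.0427 0.1264 0.0158]
[0.5079 0.0144 0.1919] [-0.3731  0.5749  3.8773] [ 0.0375  0.0959 -0.0347]
```

>>> arm_command([
  [0.43, [0, 0, -0.06], [0, 0, 0]],
  [0.43, [0, 0, -0.12], [0, 0, 0]],
  [0.43, [0, 0, -0.18], [0, 0, 0]],
  [0.43, [0, 0, -0.23], [0, 0, 0]],
  [0.43, [0, 0, -0.23], [0, 0, 0]],
  [0.43, [0, 0, -0.23], [0, 0, 0]],
  [0.43, [0, 0, -0.23], [0, 0, 0]],
])

```text
time_s: 34.25
tool_pos: [0.5077, 0.0143, 0.1974]
eef_rot: [3.141, 0.0, 2.78]
ft_force: [0.4, -0.7, -2.0]
finger_gap: 0.0372
```

```bash
python3 - <<'E'
from h import *
for i in range(5):
    pp,r,o=tool(); print(pp,o['finger_gap'],o['ft_force'],o['wrist_torque']); cams.grab_frame('top')
p=cams.grab_frame('wrist'); store(p,'w29.npz')
overlay(p,[],'w29.png',(220,100,420,250),4)
q=cams.grab_frame('scene'); store(q,'s29.npz'); overlay(q,[],'s29.png',(280,170,340,250),8)
x=(.5239,.0065)
overlay(q,[],'ovs29.png',(280,170,340,250),8,ring2(pp,o['eef_rot'][2],dz=.1453,offy=0.0015))
print(np.array([proj(q,[*x,.078])]))
E
```

```text
[0.5077 0.0143 0.1974] 0.03716195648810281 [ 0.3904 -0.7082 -1.9702] [ 0.0037  0.0369 -0.0114]
[0.5077 0.0143 0.1974] 0.036661205891909895 [-1.2906 -0.0224 -0.9265] [0.0388 0.0036 0.0051]
[0.5077 0.0144 0.1974] 0.03680893046330662 [-0.0925  0.1845 -1.3548] [-0.0317  0.0263  0.0313]
[0.5078 0.0144 0.1974] 0.03678210890142298 [ 1.1929 -0.6977 -1.9154] [0.0223 0.0428 0.0535]
[0.5078 0.0144 0.1974] 0.03717582530804004 [ 0.9952  0.0719 -2.0177] [-0.0436 -0.0079 -0.0544]
[[309.0635 212.3384]]
```

View pics/w29.png

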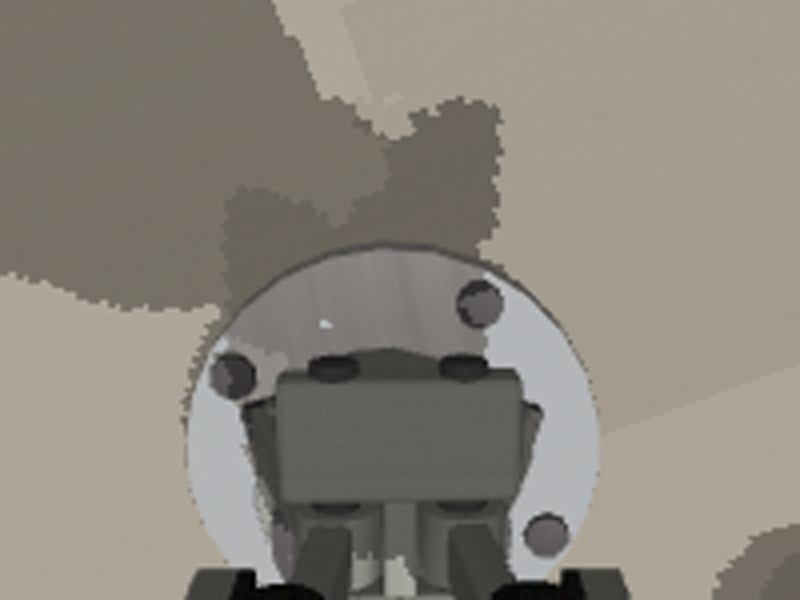

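View pics/s29.png

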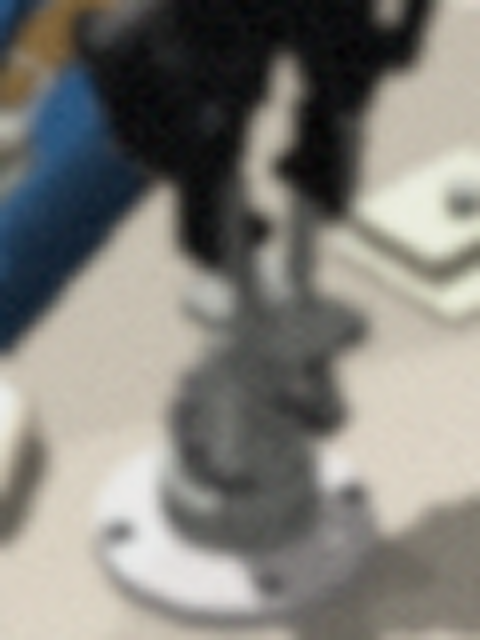

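View pics/ovs29.png

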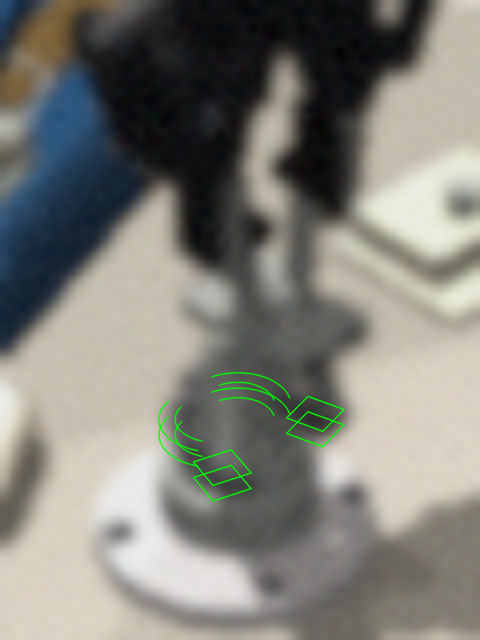

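```bash
python3 - <<'E'
from h import *
print(manip.job_done()); o=telemetry.get_obs(); print(o['time_s'],o['tool_pos'],o['finger_gap'],o['ft_force'])
E
```

```text
the job is handed in; nothing more can be done
None
the job is handed in; nothing more can be done
```

The spindle is assembled and the job was handed in at about 34.5 s of the 72 s allowed. No verdict was reported, so success is not confirmed.

**What I did**
- I put the thick collar and then the thin collar on the shaft and let each one go. Pictures afterwards showed both seated.
- I took the pliers from their stand, put the pins into the snap ring's eyelets and spread the ring by squeezing to about 37 mm.
- I carried the ring over the shaft and lowered it until it touched the thin collar at about 4.5 N. I then raised it about 5 mm so that it sits mid-groove. The fingers were never placed on the ring.

**Last checks**
- **Grip:** the gripper was steady at TCP z = 0.197 m with the jaws at 37 mm.
- **Forces:** only the weight of the pliers and ring, about −1.7 N vertical. Sideways force was within noise (about ±1 N), so there was no sign of contact with the shaft or collar.
- **Height:** two estimates, from the touch on the collar and from the pick-up geometry, put the ring's middle at 48–49 mm. The target is 49 ± 3 mm.
- **Centring:** the last wrist picture had the ring about 0.3 mm off the shaft axis across the jaws. Along the other direction the model put it within about 1 mm.

**Checks that disagreed or were weak**
- **Scene camera:** it disagreed with the wrist camera by 1–2 pixels, about 4 mm, so I did not use it for height.
- **Ring level:** I inferred that the ring is level from the two height estimates agreeing, not from a direct measurement.
- **Thick collar:** one wrist picture showed it about 2 mm off-centre in each direction, about 3 mm in all. That is inside the 5 mm limit.

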